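# Load the nest fixture and run the pressure spider's nut on

## Robot

A 6-joint arm with a two-finger parallel gripper is mounted at the origin on a cart in front of the work surface, level with it; the furniture and walls round the work are solid. World frame = base frame: x ahead of the robot, y to its left, z up, the work surface at z = 0. Lengths are in m, angles in rad, forces in N, time in s.
With the tool pointing down it reaches from about 0.25 to 0.775 m from the base axis. Payload 8.9 kg.
Tool frame: the origin (TCP) lies at the very end of the fingers, on their centre line; the grasp point (between the pads) lies 19 mm behind it; y points along the fingers, x is the direction in which the jaws open and shut, and the axes are right-handed (so a half turn about y gives the same grasp; the last joint's range is limited). The gripper opens to 85 mm and grips with 20 to 120 N. Pads are 22 mm wide; open, the fingers measure 114 mm over their backs; the gripper's body (76 mm by 85 mm) begins 54 mm behind the grasp point. The pads swing forward as they close: fully open they stand 13 mm farther back than shut.
Start: joints at [-1.345, 0.291, -0.153, 1.127, 0, 1.431], TCP at [0.187, -0.49, 0.231] pointing down, gripper open.
Joint ranges: [-2.52, 2.52], [-0.91, 1.74], [-1.3, 1.37], [-1.96, 2.02], [-1.52, 1.47], [-3.14, 3.14]. Speed limits (rad/s): [2.22, 2.22, 2.79, 3.14, 3.14, 3.14].

## Interface

Orientations are given as a rotation vector (axis times angle).
In Python, from rig import bot, camera gives the robot as it stands. The module is installed in compiled form; this text tells all that it offers.
- The arm moves only by the tool play_rows, never from a script. Its arguments are lists of equal length, an entry for each row: "offset": the shift along the tool's x, y, z in cm, a list of three; "twist": the turn about the tool's y in rad. A call has 1 to 20 rows; each row shifts and turns the commanded pose from where the row before left it, along the tool's axes as they then stand; what a row does not reach is not made up. A row lasts 1/10 s, in which the tool goes at most 50 mm and 8.59 degrees, less where a joint would pass 70% of its speed; a pose out of reach is approached as far as the arm can. A call with a gripper value outside its range is refused whole. "fingers" is the opening, from -1 (shut) to 1 (fully open), set as the call begins (left out, the last holds). The fingers move at their own pace and stop on an object; the grip force is fixed at half the most. Time passes only in rows, so rows that do not move let the fingers close. It gives the time, the measured TCP pose, the force and the opening at its end, in the units of the state.
- bot.get_obs(): the state, without advancing time (a new reading comes with each control period).
- camera(name): name is "side" or "top" or "wrist"; returns a dict with "pixels" (400x640x3 uint8, blue, green, red), "fx", "fy", "cx", "cy" (pixels), "eye" and "orientation" of the camera in the world. Camera axes: x right, y down, z forward; pixel columns grow to the right and rows downward; lengths in m; the calibration is good to about 2 mm. A picture is of the moment at which its call begins. There is no depth.
- bot.job_done(): hands the job in, once; it reports no verdict.
The state is a dict: "time_s": time; "joint_positions": joint angles; "joint_vel": joint speeds; "effort": joint torques, N m; "eef_pos": TCP position; "tcp_rot": TCP orientation; "ft_force": force on the tool from outside, world axes, zero at the start; "wrist_torque": the same for the moment, N m; "finger_gap": finger opening in m.
Only numpy, scipy, OpenCV 4.12 (cv2) and the standard library are available. Lean on these libraries where they do the work, as an engineer would, in place of code of your own. Each camera call takes 0.05 s, during which the arm holds its last target. There are 200 camera calls.

## Task

Fill only the empty nests of the round fixture with spare housings, pushed right down, then set the blue pressure spider over the stud with one foot on each housing. Set the bronze nut on the stud, turn it backward (counter-clockwise) until its red line has passed the stud's thread start and the thread drops, then run it forward (clockwise) until it is down on the hub and tight. Leave the loaded housings in their nests and disturb nothing else on the bench.

Things in the scene. Friction and masses are not known exactly. Their poses are not given: they have to be found in the camera images.
- fixture: loading fixture screwed to the bench: round aluminium base of radius 115 mm, 12 mm thick, with five white nests in a ring 72 deg apart and a steel stud upright in the middle. Origin at the centre of its underside on the stud's axis, z up, x axis towards nest0. 'Height' below means above this origin. The spider presses evenly only if all five nests are full
- nest0 (a point): floor centre of a nest, 72 mm from the stud axis, at height 12 mm. A nest is a pocket of 40 x 60 mm inside 5 mm thick walls that end at height 20 mm; its long side points straight out from the stud, and so must the housing's (y, either way round). A seated housing stands 14 mm out of it: hold housings with the fingertips at least 9 mm above their underside
- nest1 (a point): floor centre of another nest, like nest0, with its long side pointing out from the stud
- nest2 (a point): floor centre of another nest, like nest0, with its long side pointing out from the stud
- nest3 (a point): floor centre of another nest, like nest0, with its long side pointing out from the stud
- nest4 (a point): floor centre of another nest, like nest0, with its long side pointing out from the stud
- thread_start (a point): 20 mm out from the stud axis on the fixture's +x side, height 95 mm: the direction where the stud's thread ends at the top (its start for a nut), a red line on the stud's tip. The stud: a cone from height 133 mm down to 125 mm, below it a smooth core of radius 8.2 mm carrying a coarse right-hand round thread of 10 mm pitch, outer radius 12.2 mm, that ends at 95 mm
- spider: blue pressure spider, 400 g: five arms (tops 14 mm up) 72 deg apart with rubber feet of 30 x 38 mm, 72 mm from the axis, and a hub of radius 22 mm, bored 15 mm in radius, from 4 to 36 mm up. Origin on the axis at the level of the feet's undersides; x axis along arm 0. In place over the stud with a foot on each housing its origin is at height 34 mm
- hub_top (a point): top of the spider's hub on its axis, 36 mm above the feet, height 70 mm when in place. Grip the hub from above, fingertips over the arms; it is round with faint flats every 36 deg, one facing along arm 0
- foot0 (a point): underside of the rubber foot on arm 0 of the spider, 72 mm from its axis
- nut: bronze collar nut, 200 g: round collar of radius 30 mm, 6 mm high, and on it a hexagon 46 mm across flats up to 36 mm; two flats face along its x. Origin at the centre of its underside. Its single inner thread (right-hand, 10 mm pitch, one turn) begins 9 mm up on its +x side. Set on the stud it rests on the end of the stud's thread, at height 81 to 90 mm, leaning up to 5 deg when let go
- nut_mark (a point): point 20 mm out from the nut's axis on its red-lined side, 9 mm above its underside: where its inner thread begins. Turned backward (counter-clockwise from above) on the stud's thread end the nut climbs 10 mm a turn until this has passed the direction of thread_start by 5 to 10 deg; there, let go, it drops about 8 mm, to height 81 mm
- nut_top (a point): top of the nut on its axis, 36 mm up. Turned forward (clockwise) after the drop it goes down 10 mm a turn: collar on the hub (nut height 70 mm) after about 1.05 turns, then 0.15 turn of slack, then tight with nut_mark about 60 deg clockwise of thread_start. Free turning needs under 0.1 N m, a tight nut over 0.3 N m
- loaded0: may sit in nest0 at the start, or be absent (nest empty); leave it there; dark grey plastic housing 36 x 56 x 22 mm, 50 g, gripped and pressed like a plain block; origin at the centre of its underside, long side along its y, z up
- loaded1: may sit in nest1 at the start, or be absent (nest empty); leave it there; dark grey plastic housing 36 x 56 x 22 mm, 50 g, gripped and pressed like a plain block; origin at the centre of its underside, long side along its y, z up
- loaded2: may sit in nest2 at the start, or be absent (nest empty); leave it there; dark grey plastic housing 36 x 56 x 22 mm, 50 g, gripped and pressed like a plain block; origin at the centre of its underside, long side along its y, z up
- loaded3: may sit in nest3 at the start, or be absent (nest empty); leave it there; dark grey plastic housing 36 x 56 x 22 mm, 50 g, gripped and pressed like a plain block; origin at the centre of its underside, long side along its y, z up
- loaded4: may sit in nest4 at the start, or be absent (nest empty); leave it there; dark grey plastic housing 36 x 56 x 22 mm, 50 g, gripped and pressed like a plain block; origin at the centre of its underside, long side along its y, z up
- spare0: spare on the bench for an empty nest; spares not needed stay out; dark grey plastic housing 36 x 56 x 22 mm, 50 g, gripped and pressed like a plain block; origin at the centre of its underside, long side along its y, z up
- spare1: spare on the bench for an empty nest; spares not needed stay out; dark grey plastic housing 36 x 56 x 22 mm, 50 g, gripped and pressed like a plain block; origin at the centre of its underside, long side along its y, z up
- spare2: spare on the bench for an empty nest; spares not needed stay out; dark grey plastic housing 36 x 56 x 22 mm, 50 g, gripped and pressed like a plain block; origin at the centre of its underside, long side along its y, z up
- spare3: spare on the bench for an empty nest; spares not needed stay out; dark grey plastic housing 36 x 56 x 22 mm, 50 g, gripped and pressed like a plain block; origin at the centre of its underside, long side along its y, z up
- oil_bottle: bystander: small yellow oil bottle with a red needle spout, 35 x 35 x 114 mm, standing behind the fixture on the right; origin under its centre
- gauge_caliper: bystander: sliding caliper 71 x 243 x 13 mm lying on the left behind the spider; origin under its centre. Between spider and fixture a grey toggle-clamp jig (130 x 200 mm, 90 mm high) is fixed at about x 0.57, y 0.10, and behind it power screwdrivers hang, the nearest at x 0.67, y 0.07 from 0.39 m up: keep the arm drawn in when it swings across
Not all that is in view belongs to the job. Of the things that look like the nut, the largest one is meant.

How it is judged:
By the outcome, as a careful person would: the job done as asked, in the order asked, and still so for the second after the job is handed in, with the robot touching nothing.
Of loaded0, loaded1, loaded2, loaded3, loaded4 only 1 to 3 are there at a start; the rules pass over those that are not, and their reading is None.
At some moment in a run one of spare0, spare1, spare2, spare3 may be knocked a few centimetres aside while the robot is not near it.
Once in a run the grip may slacken for a moment while it holds something.
It also fails if it takes over 210 s, if anything falls off the work surface, if the arm or the gripper's body presses on something with over 40 N, if the wrist force passes 120 N, or if a joint passes its speed limit or range.

## Working session

There is one attempt and no reset: what is moved stays moved. The work goes in short steps, Python scripts to look and compute and a tool call to move; the robot and the scene stay as the last step left them, time stands still between calls to the robot, and variables do not carry over. Pictures are saved under pics/ and viewed, about 12 in all and at most 16, crops included, and the job is handed in when it is done.

Besides the shell and the picture viewer there is one more tool, called after "Call:" as name(argument=value, ...), one argument or row to a line, values as JSON. play_rows: Moves the arm, as the interface text tells. Its arguments: {"type":"object","properties":{"offset":{"type":"array","items":{"type":"array","items":{"type":"number"}}},"twist":{"type":"array","items":{"type":"number"}},"fingers":{"type":"number"}},"required":["offset","twist"]}

```bash
ls; mkdir -p pics; python3 - <<'E'
from rig import bot,camera
import cv2,json
o=bot.get_obs()
print(o)
for n in ["side","top","wrist"]:
    c=camera(n); cv2.imwrite(f"pics/{n}0.png",c["pixels"])
    print(n,c["fx"],c["fy"],c["cx"],c["cy"],c["eye"],c["orientation"])
E
```

```text
pics
{'time_s': 0.0, 'joint_positions': array([-1.34531710e+00,  2.91289636e-01, -1.54145621e-01,  1.12673146e+00,
        3.19413559e-05,  1.43149659e+00]), 'joint_vel': array([ 0.00047975, -0.00117054, -0.00077361, -0.0004662 , -0.00059478,
        0.00047338]), 'effort': array([ 6.82141626e-05, -5.37144542e+01,  3.31373584e+01,  1.58692285e-02,
        3.98188388e-05,  5.72329938e-06]), 'eef_pos': array([ 0.18719899, -0.48999587,  0.23072027]), 'tcp_rot': array([-1.35900266,  0.93711441, -0.93548283]), 'ft_force': array([-0.82125211, -0.21064339,  0.4812366 ]), 'wrist_torque': array([-0.06636621, -0.04215754, -0.04653796]), 'finger_gap': 0.0847107496709065}
side 475.1984195025805 475.1984195025805 316.0523864496738 203.7791000249847 [ 0.10127672 -0.9197099   0.87017237] [-2.16960141  0.58307984 -0.29395548]
top 388.5502639580481 388.5502639580481 319.03979418464206 200.16637886877524 [ 0.37070701 -0.04722902  1.32973513] [-2.08300685  2.14500732 -0.17019437]
wrist 355.7147452494533 355.7147452494533 323.6338529795228 200.0622414180703 [ 0.25486826 -0.46577809  0.37283805] [ 2.38628503 -1.64169183 -0.23811542]
```

View pics/top0.png

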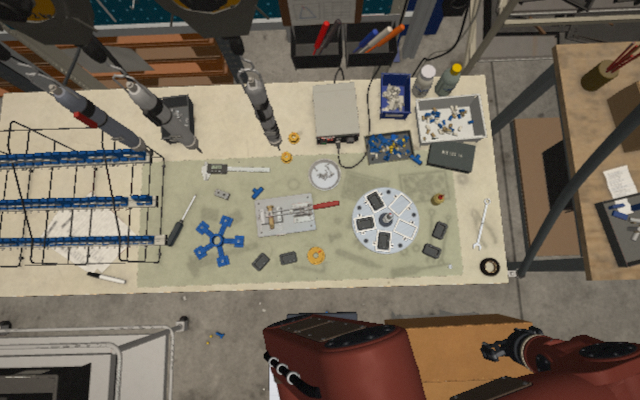

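View pics/side0.png

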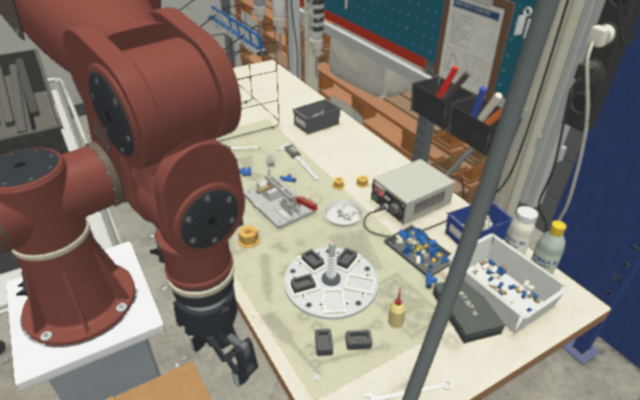

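```bash
cat > h.py <<'E'
import numpy as np,cv2
from scipy.spatial.transform import Rotation as R
from rig import bot,camera
def rot(v): return R.from_rotvec(v).as_matrix()
def ray(c,u,v):
    d=np.array([(u-c["cx"])/c["fx"],(v-c["cy"])/c["fy"],1.]); return rot(c["orientation"])@d
def plane(c,u,v,z):
    d=ray(c,u,v); e=np.array(c["eye"]); return e+d*(z-e[2])/d[2]
def tri(obs):
    A=np.zeros((3,3));b=np.zeros(3)
    for c,u,v in obs:
        d=ray(c,u,v);d/=np.linalg.norm(d);P=np.eye(3)-np.outer(d,d);A+=P;b+=P@np.array(c["eye"])
    return np.linalg.solve(A,b)
def proj(c,p):
    q=rot(c["orientation"]).T@(np.array(p)-np.array(c["eye"])); return c["fx"]*q[0]/q[2]+c["cx"],c["fy"]*q[1]/q[2]+c["cy"]
def st():
    o=bot.get_obs(); M=rot(o["tcp_rot"]); print("t",round(o["time_s"],2),"tcp",o["eef_pos"].round(4),"gap",round(o["finger_gap"],4),"f",o["ft_force"].round(1),"tq",o["wrist_torque"].round(2),"j",o["joint_positions"].round(2)); print("toolx",M[:,0].round(3),"y",M[:,1].round(3),"z",M[:,2].round(3)); return o,M
def off(target,yaw=None):
    """cm shift in present tool axes to world target; twist to bring tool x to world yaw (mod pi)"""
    o,M=st(); s=M.T@(np.array(target)-o["eef_pos"])*100
    t=None
    if yaw is not None:
        a=np.arctan2(M[1,0],M[0,0]); t=-((yaw-a+np.pi/2)%np.pi-np.pi/2)
    print("offset cm",s.round(2),"twist",t); return s,t
def grab(n,f):
    c=camera(n); cv2.imwrite("pics/"+f+".png",c["pixels"]); np.save("pics/"+f+".npy",c,allow_pickle=True); return c
def load(f): return np.load("pics/"+f+".npy",allow_pickle=True).item()
E
python3 - <<'E'
from h import *
c=grab("top","top1"); grab("side","side1"); st()
p=c["pixels"]
a=cv2.resize(p[180:255,345:455],None,fx=5,fy=5,interpolation=cv2.INTER_CUBIC)
cv2.imwrite("pics/cropfix.png",a)
for n,u,v,z in [("fix",386,220,.012),("spA",439,230,.022),("spB",430,251,.022),("spC",260,262,.022),("spD",288,258,.022),("nut",316,256,.03),("spider",218,241,.03),("bottle",438,199,.1)]:
    print(n,plane(c,u,v,z).round(3))
E
```

```text
t 0.25 tcp [ 0.1873 -0.4903  0.2311] gap 0.0855 f [-0.3 -0.2  0.3] tq [ 0.03  0.06 -0.04] j [-1.35  0.29 -0.15  1.13  0.    1.43]
toolx [ 0.357 -0.934 -0.001] y [-0.     0.001 -1.   ] z [0.934 0.357 0.   ]
fix [ 0.541 -0.245  0.012]
spA [ 0.5   -0.419  0.022]
spB [ 0.431 -0.383  0.022]
spC [0.411 0.183 0.022]
spD [0.422 0.089 0.022]
nut [ 0.425 -0.005  0.03 ]
spider [0.484 0.324 0.03 ]
bottle [ 0.592 -0.402  0.1  ]
```

View pics/cropfix.png

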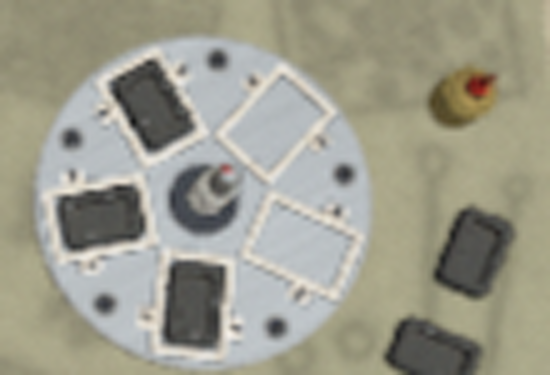

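Call:
play_rows(
  offset=[
    [-0.5,-1.2,3.3],
    [-0.5,-1.2,3.3],
    [-0.5,-1.2,3.3],
    [-0.5,-1.2,3.3],
    [-0.5,-1.2,3.3],
    [-0.5,-1.2,3.3],
    [-0.5,-1.2,3.3],
    [-0.5,-1.2,3.3],
    [0,0,0],
    [0,0,0],
  ],
  twist=[0,0,0,0,0,0,0,0,0,0],
)

```text
time_s: 1.25
eef_pos: [0.42, -0.3586, 0.3271]
tcp_rot: [-1.361, 0.935, -0.935]
ft_force: [0.4, 0.1, -0.8]
finger_gap: 0.0851
```

```bash
python3 - <<'E'
from h import *
st(); c=grab("wrist","w1"); print(c["eye"],rot(c["orientation"])[:,2]); 
o=bot.get_obs();M=rot(o["tcp_rot"]);print(M.T@(np.array(c["eye"])-o["eef_pos"]), (M.T@rot(c["orientation"])).round(3))
E
```

```text
t 1.25 tcp [ 0.42   -0.3586  0.3271] gap 0.0851 f [ 0.4  0.1 -0.8] tq [-0.01  0.03  0.04] j [-0.84  0.31  0.13  1.39 -0.    1.94]
toolx [ 0.358 -0.934 -0.   ] y [-0. -0. -1.] z [ 0.934  0.358 -0.   ]
[ 0.48765701 -0.33398936  0.46913405] [-0.26428394 -0.10177897 -0.95905946]
[ 0.0010697  -0.14230055  0.07261296] [[ 1.     0.002  0.001]
 [-0.001 -0.283  0.959]
 [ 0.002 -0.959 -0.283]]
```

View pics/w1.png

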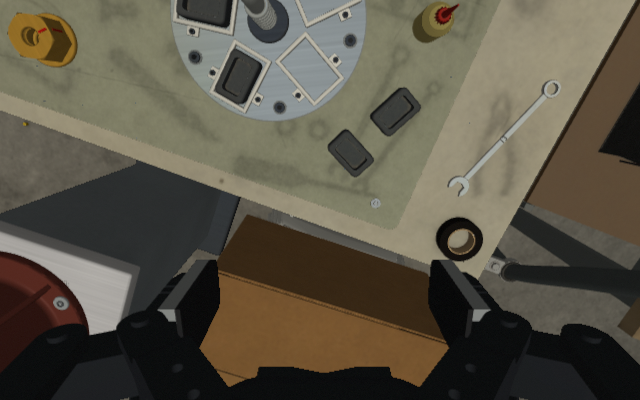

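Call:
play_rows(
  offset=[
    [-1,0,3.2],
    [-1,0,3.2],
    [-1,0,3.2],
    [-1,0,3.2],
    [0,0,0],
    [0,0,0],
  ],
  twist=[0,0,0,0,0,0],
)

```text
time_s: 1.9
eef_pos: [0.5243, -0.2762, 0.3267]
tcp_rot: [-1.36, 0.937, -0.935]
ft_force: [0.3, -0.6, 0.6]
finger_gap: 0.0854
```

```bash
python3 - <<'E'
from h import *
st(); c=grab("wrist","w2")
E
```

```text
t 1.9 tcp [ 0.5243 -0.2762  0.3267] gap 0.0854 f [ 0.3 -0.6  0.6] tq [ 0.   -0.03  0.01] j [-0.61  0.4   0.25  1.42 -0.    2.17]
toolx [ 0.357 -0.934 -0.001] y [-0.001  0.    -1.   ] z [ 0.934  0.357 -0.001]
```

View pics/w2.png

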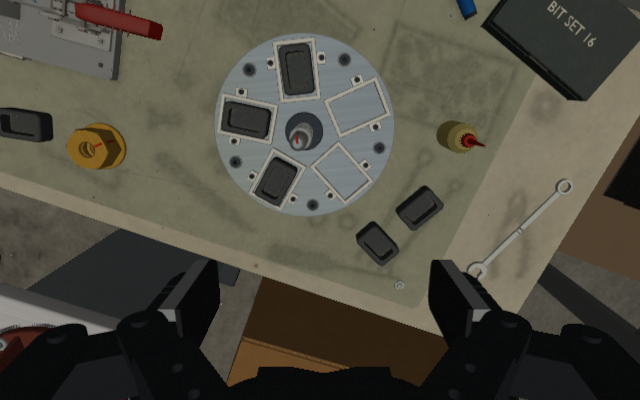

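```bash
cat > seg.py <<'E'
from h import *
def rects(p,mask,lo,hi,mode=cv2.RETR_LIST):
    cs,_=cv2.findContours(mask,mode,cv2.CHAIN_APPROX_NONE)
    return [(c,)+cv2.minAreaRect(c) for c in cs if lo<cv2.contourArea(c)<hi]
E
python3 - <<'E'
from seg import *
for f in ["w1","w2"]:
    c=load(f);p=c["pixels"];hsv=cv2.cvtColor(p,cv2.COLOR_BGR2HSV)
    dark=((hsv[...,2]<85)&(hsv[...,1]<90)).astype(np.uint8)*255
    dark=cv2.morphologyEx(dark,cv2.MORPH_OPEN,np.ones((3,3)))
    for k,ce,wh,a in rects(p,dark,700,3000):
        if ce[1]<260: print(f,"dark",np.round(ce,1),np.round(wh,1),round(a,1),"xy@.011",plane(c,*ce,.011).round(4)[:2])
    wh_=((p.min(2)>195)&(hsv[...,1]<40)).astype(np.uint8)*255
    for k,ce,wh,a in rects(p,wh_,700,6000):
        if ce[1]<260: print(f,"white",np.round(ce,1),np.round(wh,1),round(a,1),cv2.contourArea(k),"xy@.02",plane(c,*ce,.02).round(4)[:2])
    red=((hsv[...,1]>140)&(hsv[...,2]>100)&((hsv[...,0]<8)|(hsv[...,0]>172))).astype(np.uint8)*255
    n,l,s,cc=cv2.connectedComponentsWithStats(red)
    for i in range(1,n): 
        if s[i,4]>4:print(f,"red",s[i],cc[i].round(1))
p=load("w2")["pixels"]
cv2.imwrite("pics/c2.png",np.hstack([cv2.resize(p[30:220,210:460],None,fx=3,fy=3,interpolation=cv2.INTER_CUBIC)]))
E
```

```text
w1 dark [349.9 152.8] [44.1 29. ] 46.7 xy@.011 [ 0.4331 -0.3915]
w1 dark [395.  111.1] [31.4 47.5] 48.8 xy@.011 [ 0.5017 -0.4243]
w1 dark [619.  123.5] [81. 40.] 90.0 xy@.011 [ 0.5894 -0.6946]
w1 dark [238.  77.] [35.3 48.7] 25.7 xy@.011 [ 0.4699 -0.2291]
w1 dark [270.3  22.9] [37.2 41.4] 51.0 xy@.011 [ 0.5408 -0.2467]
w1 dark [204.5  13.5] [27. 55.] 90.0 xy@.011 [ 0.5228 -0.1721]
w1 red [438   8  13  14  69] [443.2  15. ]
w1 red [38 28  8  5 18] [41.8 30.1]
w2 dark [376.7 243.7] [42.9 28.9] 48.4 xy@.011 [ 0.4328 -0.3916]
w2 dark [418.9 207.5] [31.5 42.9] 50.7 xy@.011 [ 0.5017 -0.4238]
w2 dark [275.9 180.7] [29.1 44.3] 26.6 xy@.011 [ 0.4678 -0.2316]
w2 dark [621.5 172. ] [70. 35.] 90.0 xy@.011 [ 0.6409 -0.6508]
w2 dark [ 26.1 124.7] [56.9 31.3] 9.0 xy@.011 [0.4238 0.0864]
w2 dark [245.5 119.3] [49.3 31. ] 12.1 xy@.011 [ 0.5292 -0.1704]
w2 dark [296.   68.7] [51.  32.4] 82.9 xy@.011 [ 0.6083 -0.2096]
w2 red [295 136   3   7  14] [296.4 139.1]
w2 red [464 136  11  10  33] [468.1 139.6]
w2 red [ 95 143   7   4  12] [ 98.  144.5]
```

View pics/c2.png

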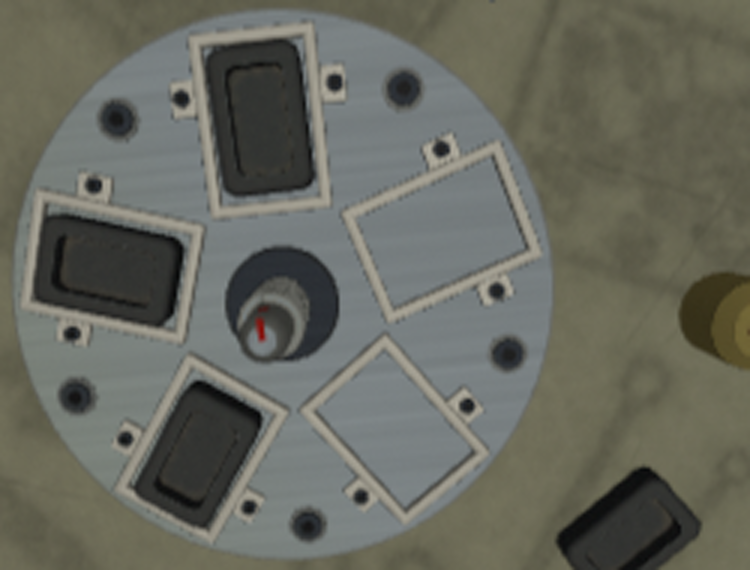

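```bash
python3 - <<'E'
from seg import *
c=load("w2"); c1=load("w1")
N=[[(190,35),(313,22),(330,207),(214,218)],[(342,213),(500,142),(542,255),(390,321)],[(385,337),(488,453),(405,522),(300,409)],[(190,353),(288,410),(212,543),(115,490)],[(38,190),(204,227),(182,342),(22,305)]]
P=[]
for n in N:
    q=np.array([plane(c,210+u/3-.33,30+v/3-.33,.020)[:2] for u,v in n]); P.append(q.mean(0))
    print(q.mean(0).round(4),[np.linalg.norm(q[i]-q[i-1]).round(4) for i in range(4)])
P=np.array(P); 
# image top nest=0, going clockwise => angles decrease
k=np.exp(-1j*2*np.pi/5*np.arange(5))*.072; z=P[:,0]+1j*P[:,1]
cen=z.mean(); th=np.angle(((z-cen)*k.conj()).sum())
print("centre",cen,"yaw0",np.degrees(th),"rad",abs(z-cen).round(4),"res mm",(1000*abs(z-cen-k*np.exp(1j*th))).round(1))
for i in range(5): w=cen+k[i]*np.exp(1j*th); print(i,round(w.real,4),round(w.imag,4),"yaw",np.degrees(th)-72*i)
# heights by two views
print("spA",tri([(c,418.9,207.5),(c1,395,111.1)]),"spB",tri([(c,376.7,243.7),(c1,349.9,152.8)]))
print("stud red end: ",plane(c,210+264/3,30+340/3,.133),plane(c,210+260/3,30+318/3,.126))
# spare long axes at z .011
for ce,wh,a in [((376.7,243.7),(42.9,28.9),48.4),((418.9,207.5),(31.5,42.9),50.7)]:
    if wh[1]>wh[0]: a+=90
    d=np.array([np.cos(np.radians(a)),np.sin(np.radians(a))])*20
    v=plane(c,*(np.array(ce)+d),.022)-plane(c,*(np.array(ce)-d),.022); print("long axis yaw",np.degrees(np.arctan2(v[1],v[0]))%180)
E
```

```text
[ 0.6064 -0.2121] [np.float64(0.0687), np.float64(0.0479), np.float64(0.069), np.float64(0.0472)]
[ 0.5927 -0.2954] [np.float64(0.0477), np.float64(0.0685), np.float64(0.0477), np.float64(0.0674)]
[ 0.5094 -0.3075] [np.float64(0.0471), np.float64(0.0671), np.float64(0.0471), np.float64(0.068)]
[ 0.4717 -0.2325] [np.float64(0.0692), np.float64(0.0475), np.float64(0.0689), np.float64(0.048)]
[ 0.5319 -0.1734] [np.float64(0.0468), np.float64(0.0679), np.float64(0.0478), np.float64(0.0675)]
centre (0.5424216094843789-0.24420275937441951j) yaw0 26.51647772238917 rad [0.0716 0.0718 0.0714 0.0716 0.0716] res mm [0.4 0.3 0.6 0.4 0.4]
0 0.6068 -0.2121 yaw 26.51647772238917
1 0.5929 -0.2955 yaw -45.48352227761083
2 0.5092 -0.3081 yaw -117.48352227761083
3 0.4714 -0.2323 yaw -189.48352227761083
4 0.5318 -0.173 yaw -261.48352227761086
spA [ 0.5016223  -0.42429134  0.01016349] spB [ 0.4331598  -0.39126346  0.0122216 ]
stud red end:  [ 0.54255322 -0.24477355  0.133     ] [ 0.54762047 -0.24108319  0.126     ]
long axis yaw 61.72957884043326
long axis yaw 153.53303357009574
```

Call:
play_rows(
  offset=[
    [0,2,0],
    [0,2,0],
    [0,2,0],
    [0,2,0],
    [0,2,0],
    [-0.64,2.5,-3.6],
    [-0.64,2.5,-3.6],
    [-0.64,2.5,-3.6],
    [-0.64,2.5,-3.6],
    [0,0,0],
    [0,0,0],
  ],
  twist=[-0.142,-0.142,-0.142,-0.142,-0.142,0,0,0,0,0,0],
)

```text
time_s: 3.05
eef_pos: [0.4319, -0.3914, 0.1269]
tcp_rot: [-1.534, 0.393, -0.391]
ft_force: [-0.5, 0.5, 1.0]
finger_gap: 0.0851
```

```bash
cat >> seg.py <<'E'
def spare(c,near,z=.022,lo=700,hi=40000,show=True):
    """dark housing nearest to world near: top outline -> centre, long-axis yaw (deg)"""
    p=c["pixels"];hsv=cv2.cvtColor(p,cv2.COLOR_BGR2HSV)
    d=((hsv[...,2]<85)&(hsv[...,1]<90)).astype(np.uint8)*255
    d=cv2.morphologyEx(d,cv2.MORPH_OPEN,np.ones((5,5)))
    best=None
    for k,ce,wh,a in rects(p,d,lo,hi):
        q=plane(c,*ce,z)
        e=np.linalg.norm(q[:2]-near)
        if best is None or e<best[0]:
            w=np.array([plane(c,*u[0],z)[:2] for u in k],np.float32)
            best=(e,q,cv2.minAreaRect(w*1000),ce,wh)
    e,q,r,ce,wh=best; (x,y),(a,b),t=r
    if b>a: t+=90
    print("spare px",np.round(ce,1),"xy",round(x/1000,4),round(y/1000,4),"size",round(max(a,b),1),round(min(a,b),1),"yaw",round(t%180,1)); return best
E
python3 - <<'E'
from seg import *
c=grab("wrist","w3"); off([.433,-.3914,.0095],np.radians(-28.3)); spare(c,(.433,-.391)); spare(c,(.433,-.391),.011); print(proj(c,(.433,-.3914,.011)))
E
```

```text
t 3.1 tcp [ 0.433  -0.391   0.1277] gap 0.0855 f [-0.4 -0.6  0.4] tq [-0.01 -0.04 -0.03] j [-0.86  0.47 -0.16  0.94  0.    1.21]
toolx [ 0.878 -0.478  0.   ] y [ 0.  0. -1.] z [0.478 0.878 0.   ]
offset cm [ 0.02 11.82 -0.04] twist -0.004233474492901568
spare px [323.7 192.6] xy 0.4343 -0.3893 size 57.1 36.0 yaw 64.1
spare px [323.7 192.6] xy 0.4328 -0.392 size 59.6 37.6 yaw 64.1
(np.float64(323.7881149846788), np.float64(193.06860075040018))
```

View pics/w3.png

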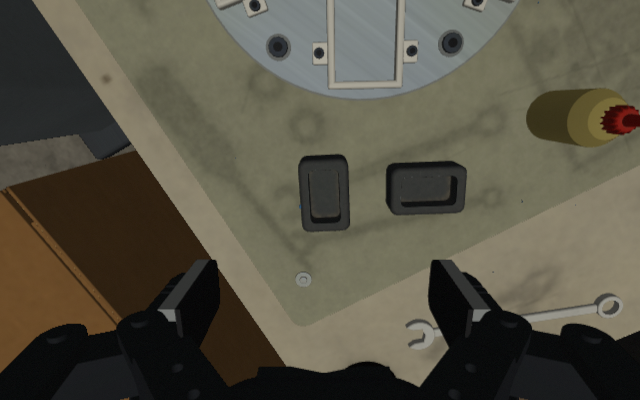

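Call:
play_rows(
  offset=[
    [0.05,0,0.08],
    [0,0,0],
    [0,3,0],
    [0,3,0],
    [0,3,0],
    [0,2,0],
    [0,0.8,0],
    [0,0,0],
  ],
  twist=[-0.047,0,0,0,0,0,0,0],
  fingers=0.13,
)

```text
time_s: 3.9
eef_pos: [0.4348, -0.3893, 0.009]
tcp_rot: [-1.541, 0.353, -0.351]
ft_force: [-0.9, -0.6, 0.6]
finger_gap: 0.048
```

Call:
play_rows(
  offset=[
    [0,0,0],
    [0,0,0],
    [0,0,0],
    [0,0,0],
    [0,0,0],
  ],
  twist=[0,0,0,0,0],
  fingers=-1,
)

```text
time_s: 4.4
eef_pos: [0.4356, -0.3907, 0.0108]
tcp_rot: [-1.543, 0.35, -0.354]
ft_force: [0.0, 0.9, 6.2]
finger_gap: 0.0339
```

```bash
python3 - <<'E'
from seg import *
off([.5092,-.3081,.06],np.radians(62.5-90))
E
```

```text
t 4.4 tcp [ 0.4356 -0.3907  0.0108] gap 0.0339 f [0.  0.9 6.2] tq [0.21 0.14 0.04] j [-0.86  0.61 -0.29  0.68  0.    1.16]
toolx [ 0.901 -0.434  0.002] y [ 0.002 -0.002 -1.   ] z [ 0.434  0.901 -0.001]
offset cm [ 3.06 -4.92 10.63] twist 0.030948621165714174
```

Call:
play_rows(
  offset=[
    [0,-1,0],
    [0,-3,0],
    [0,-3,0],
    [0.6,0,2.1],
    [0.6,0,2.1],
    [0.6,0,2.1],
    [0.6,0,2.1],
    [0.6,0,2.1],
    [0,0,0],
    [0,0,0],
  ],
  twist=[0,0,0,0.031,0,0,0,0,0,0],
)

```text
time_s: 5.4
eef_pos: [0.5095, -0.3101, 0.0799]
tcp_rot: [-1.539, 0.375, -0.376]
ft_force: [0.3, -0.1, -0.3]
finger_gap: 0.0341
```

```bash
python3 - <<'E'
from seg import *
c=grab("wrist","w4");o,M=off([.5092,-.3081,.0215],np.radians(62.5-90))
for p in [(.5092,-.3081,.02)]: print(proj(c,p))
E
```

```text
t 5.45 tcp [ 0.5092 -0.3105  0.0798] gap 0.0338 f [-0.1 -0.2 -0.3] tq [-0.02 -0.02  0.01] j [-0.67  0.54 -0.18  0.84 -0.    1.38]
toolx [ 0.887 -0.462  0.   ] y [ 0.    -0.001 -1.   ] z [ 0.462  0.887 -0.   ]
offset cm [-0.11  5.83  0.22] twist 5.935254751077146e-05
(np.float64(319.8262707033483), np.float64(215.6755260785809))
```

View pics/w4.png

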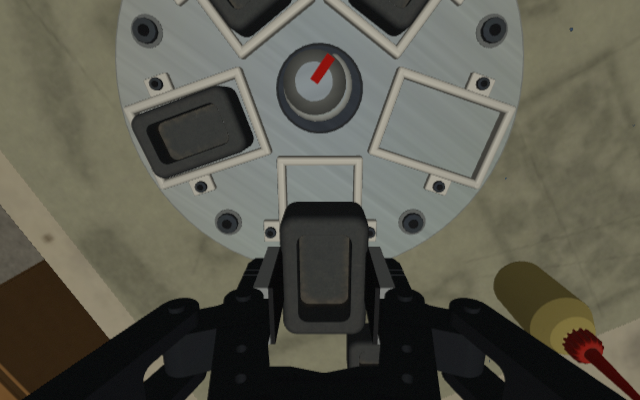

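```bash
python3 - <<'E'
from seg import *
c=load("w4"); o=bot.get_obs();M=rot(o["tcp_rot"]);t=o["eef_pos"]
for u,v in [(285,333),(366,333),(325,215)]: print("hous",(M.T@(plane(c,u,v,.091)-t)*1000).round(1))
for u,v in [(278,157),(362,157)]: print("nest2 in",(M.T@(plane(c,u,v,.02)-t)*1000).round(1))
q=np.array([.5092,-.3081,.02]);print("exp",(M.T@(q-t)*1000).round(1),"inner end at z +35")
for u,v in [(402,67),(514,106),(475,188),(369,152)]: print("n1",plane(c,u,v,.02).round(4))
print(plane(c,320,88,.133),plane(c,332,58,.126))
E
```

```text
hous [-15.4 -11.2 -26.9]
hous [ 19.5 -11.2 -26.9]
hous [  1.7 -11.2  26.8]
nest2 in [-25.   59.8  37.6]
nest2 in [23.  59.8 37.7]
exp [-1.1 59.8  2.2] inner end at z +35
n1 [ 0.5869 -0.2541  0.02  ]
n1 [ 0.6333 -0.3008  0.02  ]
n1 [ 0.5979 -0.3348  0.02  ]
n1 [ 0.5518 -0.287   0.02  ]
[ 0.54315432 -0.24573286  0.133     ] [ 0.54916411 -0.24059708  0.126     ]
```

Call:
play_rows(
  offset=[
    [-0.2,1.5,0.22],
    [0,1.5,0],
    [0,1.5,0],
    [0,0,0],
    [0,0,0],
  ],
  twist=[0,0,0,0,0],
)

```text
time_s: 5.95
eef_pos: [0.5081, -0.3079, 0.0346]
tcp_rot: [-1.538, 0.377, -0.377]
ft_force: [1.3, 0.4, 0.1]
finger_gap: 0.0336
```

```bash
python3 - <<'E'
from seg import *
c=grab("wrist","w5");st()
cv2.imwrite("pics/w5c.png",cv2.resize(c["pixels"][120:340,230:420],None,fx=4,fy=2.7,interpolation=cv2.INTER_CUBIC))
E
```

```text
t 6.0 tcp [ 0.5086 -0.308   0.0351] gap 0.0336 f [ 0.5  0.1 -0.4] tq [ 0.01 -0.05 -0.01] j [-0.67  0.59 -0.23  0.74 -0.    1.38]
toolx [ 0.887 -0.462  0.001] y [ 0.001 -0.001 -1.   ] z [ 0.462  0.887 -0.   ]
```

View pics/w5c.png

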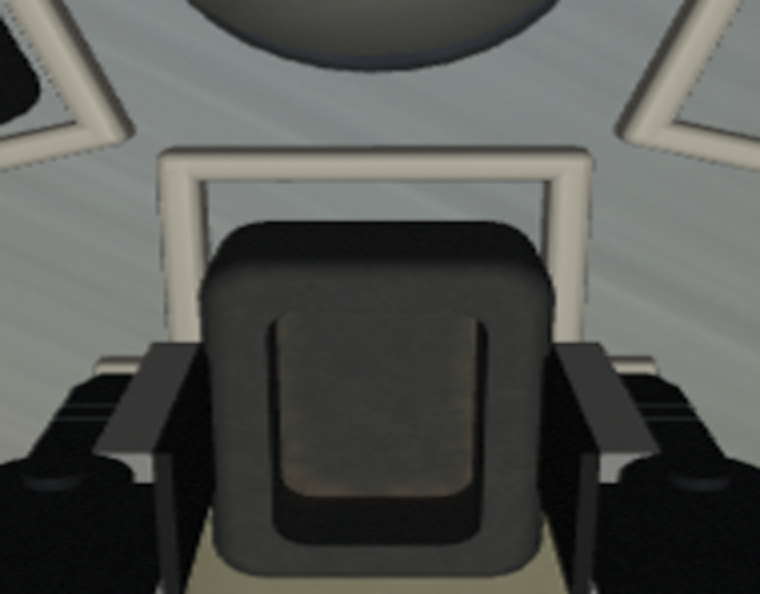

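```bash
python3 - <<'E'
from seg import *
c=load("w5"); o,M=off([.5092,-.3081,.0215]); t=o["eef_pos"]if 0 else bot.get_obs()["eef_pos"];M=rot(bot.get_obs()["tcp_rot"])
for z in(.020,.024,.030): print("hbottom",z,(M.T@(plane(c,324,202.2,z)-t)*1000).round(1))
print("wall outer",(M.T@(plane(c,324,120+148/2.7,.02)-t)*1000).round(1),"inner",(M.T@(plane(c,324,120+182/2.7,.02)-t)*1000).round(1))
print("htop near",(M.T@(plane(c,324,120+577/2.7,.046)-t)*1000).round(1))
E
```

```text
t 6.0 tcp [ 0.5086 -0.308   0.0351] gap 0.0336 f [ 0.5  0.1 -0.4] tq [ 0.01 -0.05 -0.01] j [-0.67  0.59 -0.23  0.74 -0.    1.38]
toolx [ 0.887 -0.462  0.001] y [ 0.001 -0.001 -1.   ] z [ 0.462  0.887 -0.   ]
offset cm [0.06 1.36 0.02] twist None
hbottom 0.02 [ 0.7 15.1 23.7]
hbottom 0.024 [ 0.7 11.1 24.9]
hbottom 0.03 [ 0.7  5.1 26.7]
wall outer [ 0.7 15.1 36.6] inner [ 0.7 15.1 30.7]
htop near [  0.8 -10.9 -27.6]
```

Call:
play_rows(
  offset=[
    [0,0,0.12],
    [0,0.4,0],
    [0,0.4,0],
    [0,0.3,0],
    [0,0.2,0],
    [0,0,0],
    [0,0,0],
  ],
  twist=[0,0,0,0,0,0,0],
)

```text
time_s: 6.7
eef_pos: [0.5091, -0.3061, 0.0228]
tcp_rot: [-1.538, 0.376, -0.377]
ft_force: [-5.6, 4.2, 20.2]
finger_gap: 0.0338
```

Call:
play_rows(
  offset=[
    [0,0,0],
    [0,0,0],
    [0,0,0],
    [0,-2,0],
    [0,-3,0],
    [0,-3,0],
    [0,-3,0],
    [0,-3,0],
    [0,0,0],
    [0,0,0],
  ],
  twist=[0,0,0,0,0,0,0,0,0,0],
  fingers=0.13,
)

```text
time_s: 7.7
eef_pos: [0.5094, -0.3064, 0.1615]
tcp_rot: [-1.538, 0.376, -0.377]
ft_force: [0.2, 0.9, -0.7]
finger_gap: 0.0484
```

```bash
python3 - <<'E'
from seg import *
c=grab("wrist","w6");st();spare(c,(.5092,-.3081),.034);spare(c,(.4714,-.2323),.034);spare(c,(.5318,-.173),.034); spare(c,(.5017,-.424),.022)
off([.5017,-.4242,.12],np.radians(63.5))
E
```

```text
t 7.75 tcp [ 0.5089 -0.306   0.1606] gap 0.0481 f [0.9 0.8 0.5] tq [-0.01 -0.03 -0.04] j [-0.66  0.47 -0.08  1.02  0.    1.39]
toolx [ 0.887 -0.462 -0.001] y [-0.001  0.001 -1.   ] z [0.462 0.887 0.   ]
spare px [323.5 188. ] xy 0.5105 -0.3064 size 56.6 36.5 yaw 62.5
spare px [233.  125.9] xy 0.4731 -0.2327 size 56.9 36.3 yaw 171.4
spare px [265.8  16.1] xy 0.5318 -0.1792 size 49.1 36.0 yaw 98.9
spare px [323.5 188. ] xy 0.5091 -0.3092 size 59.1 38.1 yaw 62.5
t 7.75 tcp [ 0.5089 -0.306   0.1606] gap 0.0481 f [0.9 0.8 0.5] tq [-0.01 -0.03 -0.04] j [-0.66  0.47 -0.08  1.02  0.    1.39]
toolx [ 0.887 -0.462 -0.001] y [-0.001  0.001 -1.   ] z [0.462 0.887 0.   ]
offset cm [  4.82   4.06 -10.82] twist 1.5533071311442765
```

View pics/w6.png

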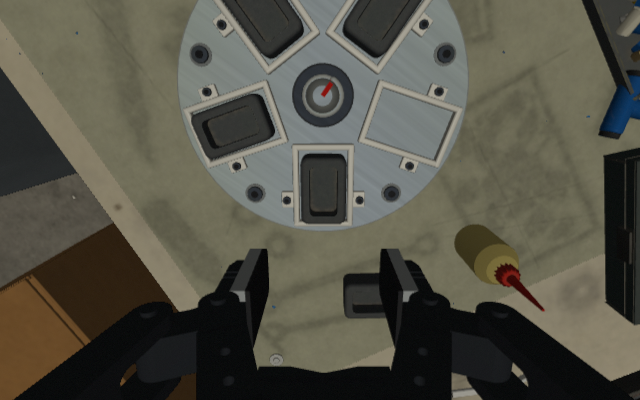

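Call:
play_rows(
  offset=[
    [0,0,0],
    [0,0,0],
    [0,0,0],
    [0,0,0],
    [0,0,0],
    [0,0,0],
    [0,0,0],
    [0,0,0],
    [0,0,0],
    [0,0,0],
    [0,0,0],
    [-2.73,1,-1.16],
    [-2.73,1,-1.16],
    [-2.73,1,-1.16],
    [-2.73,1,-1.16],
    [0,0,0],
    [0,0,0],
  ],
  twist=[-0.1444,-0.1444,-0.1444,-0.1444,-0.1444,-0.1444,-0.1444,-0.1444,-0.1444,-0.1444,-0.1444,0,0,0,0,0,0],
)

```text
time_s: 9.45
eef_pos: [0.5009, -0.4241, 0.1193]
tcp_rot: [-1.39, -0.861, 0.861]
ft_force: [-0.3, 0.9, 0.1]
finger_gap: 0.0479
```

```bash
python3 - <<'E'
from seg import *
c=grab("wrist","w7");off([.5017,-.4242,.0095],np.radians(63.5)); spare(c,(.5017,-.4242)); spare(c,(.5017,-.4242),.011)
p=c["pixels"]; hsv=cv2.cvtColor(p,cv2.COLOR_BGR2HSV); r=(((hsv[...,0]<6)|(hsv[...,0]>174))&(hsv[...,1]>150)&(hsv[...,2]>80)).astype(np.uint8)
n,l,s,cc=cv2.connectedComponentsWithStats(r); print([(x[4],y.round()) for x,y in zip(s[1:],cc[1:]) if x[4]>20])
E
```

```text
t 9.5 tcp [ 0.5014 -0.4236  0.1201] gap 0.048 f [ 0.1 -0.4 -0.5] tq [ 0.05 -0.03 -0.03] j [-0.81  0.61  0.06  1.02  0.   -0.35]
toolx [0.446 0.895 0.001] y [-0.001  0.002 -1.   ] z [-0.895  0.446  0.002]
offset cm [-0.05 11.06 -0.08] twist -5.925556080565997e-05
spare px [325.  196.5] xy 0.499 -0.4228 size 57.4 35.9 yaw 153.5
spare px [325.  196.5] xy 0.5018 -0.4242 size 60.0 37.5 yaw 153.5
[]
```

Call:
play_rows(
  offset=[
    [0,0,0.15],
    [0,3,0],
    [0,3,0],
    [0,3,0],
    [0,1.4,0],
    [0,0.6,0],
    [0,0,0],
  ],
  twist=[0,0,0,0,0,0,0],
)

```text
time_s: 10.2
eef_pos: [0.5008, -0.4236, 0.0115]
tcp_rot: [-1.393, -0.863, 0.863]
ft_force: [0.3, 0.1, 0.5]
finger_gap: 0.0476
```

Call:
play_rows(
  offset=[
    [0,0,0],
    [0,0,0],
    [0,0,0],
    [0,0,0],
    [0,0,0],
  ],
  twist=[0,0,0,0,0],
  fingers=-1,
)

```text
time_s: 10.7
eef_pos: [0.5016, -0.4248, 0.0131]
tcp_rot: [-1.396, -0.863, 0.862]
ft_force: [-0.8, 0.4, 6.9]
finger_gap: 0.0338
```

Call:
play_rows(
  offset=[
    [0,-1,0],
    [0,-3,0],
    [0,-3,0],
    [0,0,0],
  ],
  twist=[0,0,0,0],
)

```text
time_s: 11.1
eef_pos: [0.5028, -0.4262, 0.0867]
tcp_rot: [-1.401, -0.864, 0.862]
ft_force: [-0.5, -0.8, -0.8]
finger_gap: 0.0335
```

```bash
python3 - <<'E'
from seg import *
off([.5929,-.2955,.08],np.radians(44.5))
E
```

```text
t 11.1 tcp [ 0.5028 -0.4262  0.0867] gap 0.0335 f [-0.5 -0.8 -0.8] tq [-0.01 -0.03  0.01] j [-0.81  0.64  0.01  0.94 -0.   -0.35]
toolx [ 0.446  0.895 -0.003] y [ 0.005 -0.006 -1.   ] z [-0.895  0.446 -0.007]
offset cm [15.72  0.64 -2.23] twist 0.33173067977157755
```

Call:
play_rows(
  offset=[
    [0,-1.5,0],
    [0,-1.5,0],
    [0,0,0],
    [3.1,0,0.6],
    [3.1,0,0.6],
    [3.1,0,0.6],
    [3.1,0,0.6],
    [3.1,0,0.6],
    [0,2,0],
    [0,2,0],
    [0,0,0],
    [0,0,0],
  ],
  twist=[0.111,0.111,0.11,0,0,0,0,0,0,0,0,0],
)

```text
time_s: 12.3
eef_pos: [0.59, -0.2939, 0.0716]
tcp_rot: [-1.484, -0.607, 0.607]
ft_force: [-0.1, -0.3, -0.7]
finger_gap: 0.0331
```

```bash
python3 - <<'E'
from seg import *
c=grab("wrist","w8"); off([.5929,-.2955,.034],np.radians(44.5)); print(proj(c,(.5929,-.2955,.02)))
E
```

```text
t 12.35 tcp [ 0.5904 -0.2944  0.0723] gap 0.0335 f [-0.1 -0.8 -0.4] tq [ 0.03  0.01 -0.04] j [-0.57  0.66  0.01  0.92 -0.    0.22]
toolx [0.714 0.7   0.   ] y [ 0.001 -0.    -1.   ] z [-0.7    0.714 -0.001]
offset cm [ 0.1   3.83 -0.25] twist -0.0006342783218071801
(np.float64(326.14065791646385), np.float64(227.74946354884517))
```

Call:
play_rows(
  offset=[
    [0.1,1.8,-0.2],
    [0,1.8,0],
    [0,0,0],
    [0,0,0],
  ],
  twist=[0,0,0,0],
)

```text
time_s: 12.75
eef_pos: [0.5925, -0.2951, 0.0364]
tcp_rot: [-1.485, -0.607, 0.606]
ft_force: [-0.1, 0.0, -0.3]
finger_gap: 0.0333
```

```bash
python3 - <<'E'
from seg import *
c=grab("wrist","w9");off([.5929,-.2955,.0215],np.radians(44.5))
cv2.imwrite("pics/w9c.png",cv2.resize(c["pixels"][120:340,230:420],None,fx=4,fy=2.7,interpolation=cv2.INTER_CUBIC))
E
```

```text
t 12.8 tcp [ 0.5929 -0.2953  0.0368] gap 0.0331 f [ 1.1 -0.6 -0.6] tq [-0.02  0.03  0.  ] j [-0.57  0.7  -0.02  0.85  0.    0.22]
toolx [0.714 0.701 0.   ] y [ 0.001 -0.001 -1.   ] z [-0.701  0.714 -0.002]
offset cm [-0.02  1.53 -0.01] twist -0.0005273431643932902
```

View pics/w9c.png

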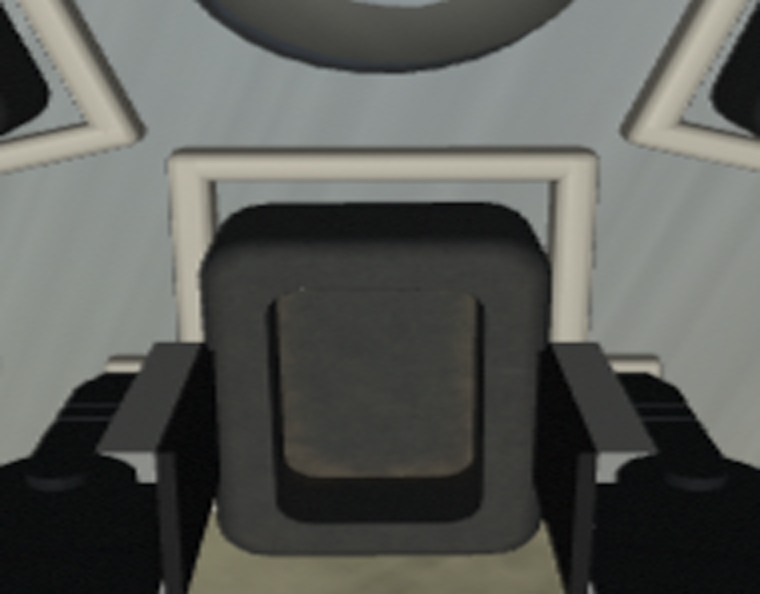

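Call:
play_rows(
  offset=[
    [0.08,0,-0.15],
    [0,0.4,0],
    [0,0.4,0],
    [0,0.3,0],
    [0,0.25,0],
    [0,0,0],
    [0,0,0],
  ],
  twist=[0,0,0,0,0,0,0],
)

```text
time_s: 13.5
eef_pos: [0.5939, -0.2951, 0.025]
tcp_rot: [-1.485, -0.608, 0.607]
ft_force: [-11.0, 7.0, 32.1]
finger_gap: 0.0334
```

Call:
play_rows(
  offset=[
    [0,0,0],
    [0,0,0],
    [0,0,0],
    [0,-2,0],
    [0,-3,0],
    [0,-3,0],
    [0,-3,0],
    [0,-3,0],
    [0,0,0],
    [0,0,0],
  ],
  twist=[0,0,0,0,0,0,0,0,0,0],
  fingers=0.13,
)

```text
time_s: 14.5
eef_pos: [0.5942, -0.2953, 0.1619]
tcp_rot: [-1.485, -0.607, 0.607]
ft_force: [-1.1, 0.6, -0.8]
finger_gap: 0.0481
```

```bash
python3 - <<'E'
from seg import *
c=grab("wrist","w10");o,M=st();C=np.array([.5424,-.2442])
for i in range(5):
    q=C+.072*np.array([np.cos(np.radians(26.5-72*i)),np.sin(np.radians(26.5-72*i))]); b=spare(c,q,.034); print(i,"exp",q.round(4))
t=grab("top","top2"); s=grab("side","side2")
for n,cc in(("top",t),("side",s)):
    p=cc["pixels"]; hsv=cv2.cvtColor(p,cv2.COLOR_BGR2HSV); m=((hsv[...,0]>100)&(hsv[...,0]<125)&(hsv[...,1]>120)&(hsv[...,2]>50)).astype(np.uint8)
    k,l,st_,ce=cv2.connectedComponentsWithStats(m)
    print(n,[(x[:5].tolist(),y.round(1).tolist()) for x,y in zip(st_[1:],ce[1:]) if x[4]>80])
E
```

```text
t 14.55 tcp [ 0.5935 -0.295   0.1608] gap 0.0482 f [-0.6  0.3 -0.3] tq [-0.06 -0.01 -0.05] j [-0.57  0.6   0.14  1.12  0.    0.22]
toolx [ 0.713  0.701 -0.   ] y [-0.001  0.001 -1.   ] z [-0.701  0.713  0.001]
spare px [412.7 122.5] xy 0.6051 -0.213 size 56.5 35.8 yaw 27.8
0 exp [ 0.6068 -0.2121]
spare px [324. 185.] xy 0.5921 -0.2937 size 56.7 36.2 yaw 135.6
1 exp [ 0.5929 -0.2956]
spare px [233.3 122.4] xy 0.5103 -0.3064 size 57.0 35.5 yaw 61.9
2 exp [ 0.5092 -0.3081]
spare px [268.7  13.1] xy 0.4791 -0.2333 size 44.9 35.7 yaw 171.8
3 exp [ 0.4714 -0.2323]
spare px [375.4  13.7] xy 0.5321 -0.1818 size 44.4 36.2 yaw 99.0
4 exp [ 0.5318 -0.173 ]
top [([425, 0, 18, 34, 313], [434.6, 18.7]), ([360, 29, 18, 18, 124], [368.2, 37.3]), ([381, 74, 29, 39, 446], [398.1, 86.0]), ([368, 134, 30, 18, 229], [380.3, 141.5]), ([0, 149, 146, 17, 1083], [72.8, 156.0]), ([131, 195, 21, 10, 114], [142.6, 198.2]), ([23, 197, 89, 11, 565], [66.0, 201.3]), ([0, 199, 22, 7, 110], [10.5, 202.0]), ([194, 216, 50, 51, 731], [217.5, 240.6]), ([45, 236, 74, 10, 340], [82.4, 239.3]), ([129, 236, 25, 7, 121], [141.1, 238.0]), ([0, 238, 31, 8, 151], [15.8, 240.6])]
side [([559, 33, 81, 332, 15451], [610.6, 212.1]), ([471, 87, 15, 29, 177], [478.3, 101.9]), ([200, 159, 50, 29, 480], [223.1, 172.5]), ([554, 169, 20, 50, 164], [563.4, 197.3]), ([481, 205, 29, 33, 433], [497.7, 222.0]), ([451, 207, 19, 16, 150], [461.4, 214.5]), ([399, 228, 41, 29, 293], [421.2, 239.8])]
```

Call:
play_rows(
  offset=[
    [0,-3,0],
    [0,-3,0],
    [0.8,-0.5,3.8],
    [0.8,-0.5,3.8],
    [0.8,-0.5,3.8],
    [0.8,-0.5,3.8],
    [0.8,-0.5,3.8],
    [0.8,-0.5,3.8],
    [0.8,0,3.8],
    [0.8,0,3.8],
    [0.8,0,3.8],
    [0,0,0],
    [0,0,0],
  ],
  twist=[0,0,0,0,0,0,0,0,0,0,0,0,0],
  fingers=1,
)

```text
time_s: 15.95
eef_pos: [0.4053, -0.0002, 0.2514]
tcp_rot: [-1.484, -0.608, 0.609]
ft_force: [0.4, -0.6, -0.2]
finger_gap: 0.0853
```

Call:
play_rows(
  offset=[
    [3.1,0,2.3],
    [3.1,0,2.3],
    [3.1,0,2.3],
    [3.1,0,2.3],
    [3.1,0,2.3],
    [3.1,0,2.3],
    [3.1,0,2.3],
    [0,0,0],
    [0,0,0],
  ],
  twist=[0,0,0,0,0,0,0,0,0],
)

```text
time_s: 16.85
eef_pos: [0.4482, 0.2661, 0.2507]
tcp_rot: [-1.484, -0.606, 0.609]
ft_force: [0.0, -0.2, -0.1]
finger_gap: 0.0849
```

```bash
cat >> seg.py <<'E'
def blue(c):
    hsv=cv2.cvtColor(c["pixels"],cv2.COLOR_BGR2HSV)
    return ((hsv[...,0]>98)&(hsv[...,0]<128)&(hsv[...,1]>110)&(hsv[...,2]>40)).astype(np.uint8)*255
E
python3 - <<'E'
from seg import *
c=grab("wrist","w11");o,M=st(); m=blue(c)
n,l,s,ce=cv2.connectedComponentsWithStats(m)
for x,y in zip(s[1:],ce[1:]):
    if x[4]>200: print(x,y.round(1),plane(c,*y,.014).round(4))
E
```

```text
t 16.9 tcp [0.448  0.2655 0.2509] gap 0.0855 f [-0.1 -0.8  0.5] tq [ 0.03  0.06 -0.05] j [ 0.39  0.27 -0.12  1.17 -0.    1.19]
toolx [ 0.714  0.7   -0.002] y [-0.001 -0.001 -1.   ] z [-0.7    0.714  0.   ]
[ 315   60  161  165 8659] [393.5 143.3] [0.4847 0.3331 0.014 ]
[394 302  24  34 503] [402.9 318. ] [0.6511 0.1972 0.014 ]
```

View pics/w11.png

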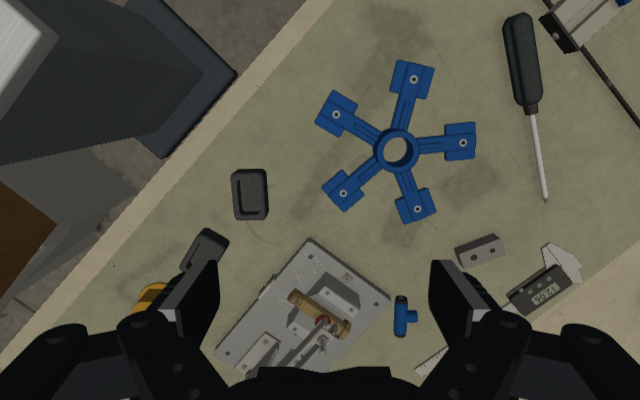

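```bash
cat >> seg.py <<'E'
def bolts(c,guess):
    g=cv2.cvtColor(c["pixels"],cv2.COLOR_BGR2GRAY).astype(float); s=c["pixels"].min(2).astype(float); out=[]
    for u,v in guess:
        w=s[int(v)-7:int(v)+8,int(u)-7:int(u)+8]; w=np.clip(w-120,0,None); yy,xx=np.mgrid[-7:8,-7:8]
        out.append((int(u)+(w*xx).sum()/w.sum(),int(v)+(w*yy).sum()/w.sum()))
    return np.array(out)
def five(P):
    """points going clockwise from above: centre, radius, yaw (deg, mod 72), residual"""
    z=P[:,0]+1j*P[:,1]; cen=z.mean(); k=np.exp(-2j*np.pi/5*np.arange(5)); a=((z-cen)*k.conj()).mean()
    return cen,abs(a),np.degrees(np.angle(a)),(1000*abs(z-cen-a*k)).round(1)
E
python3 - <<'E'
from seg import *
c=load("w11"); b=bolts(c,[(414,79),(463,142),(417,209),(343,193),(336,115)]); print(b.round(1))
for z in(.010,.014,.018):
    print(z,five(np.array([plane(c,*q,z)[:2] for q in b])))
print("hubtop",plane(c,398,149,.036))
C=five(np.array([plane(c,*q,.014)[:2] for q in b]))[0]
off([C.real,C.imag,.15])
E
```

```text
[[413.2  78.2]
 [461.5 142.6]
 [416.8 208.6]
 [341.3 192.8]
 [335.3 112.9]]
0.01 (np.complex128(0.49001291670655966+0.3291931297937131j), np.float64(0.07347536894784644), np.float64(122.02055095610561), array([0.3, 0.9, 0.8, 0.5, 0.5]))
0.014 (np.complex128(0.48905962652965534+0.32905789464666635j), np.float64(0.07270747970983191), np.float64(122.02055095610561), array([0.3, 0.9, 0.8, 0.5, 0.4]))
0.018 (np.complex128(0.48810633635275097+0.3289226594996196j), np.float64(0.07193959047181737), np.float64(122.02055095610561), array([0.3, 0.9, 0.7, 0.5, 0.4]))
hubtop [0.48710488 0.33139679 0.036     ]
t 16.9 tcp [0.448  0.2655 0.2509] gap 0.0855 f [-0.1 -0.8  0.5] tq [ 0.03  0.06 -0.05] j [ 0.39  0.27 -0.12  1.17 -0.    1.19]
toolx [ 0.714  0.7   -0.002] y [-0.001 -0.001 -1.   ] z [-0.7    0.714  0.   ]
offset cm [ 7.4  10.08  1.66] twist None
```

Call:
play_rows(
  offset=[
    [0,0,0],
    [2.5,3,0.33],
    [2.5,3,0.33],
    [2.5,3,0.33],
    [0,2,0],
    [0,0,0],
    [0,0,0],
  ],
  twist=[-0.097,0,0,0,0,0,0],
)

```text
time_s: 17.6
eef_pos: [0.4884, 0.3288, 0.1422]
tcp_rot: [-1.462, -0.68, 0.681]
ft_force: [0.3, 0.3, 0.2]
finger_gap: 0.0856
```

```bash
python3 - <<'E'
from seg import *
c=grab("wrist","w12");o,M=st(); m=blue(c)
k=max(cv2.findContours(m,cv2.RETR_EXTERNAL,cv2.CHAIN_APPROX_NONE)[0],key=cv2.contourArea); print(cv2.boundingRect(k))
g=[proj(c,(.4882+.0722*np.cos(np.radians(122-72*i)),.3290+.0722*np.sin(np.radians(122-72*i)),.016)) for i in range(5)]; print(np.round(g,0).tolist())
cs,h=cv2.findContours(m,cv2.RETR_CCOMP,cv2.CHAIN_APPROX_NONE)
for i,q in enumerate(cs):
    if h[0][i][3]>=0 and cv2.contourArea(q)>60: print("hole",np.round(cv2.fitEllipse(q)[:2],1).tolist(),cv2.contourArea(q))
E
```

```text
t 17.65 tcp [0.4889 0.3292 0.143 ] gap 0.0855 f [ 0.7 -1.   0.5] tq [ 0.03 -0.03  0.04] j [ 0.47  0.47 -0.12  0.98 -0.    1.17]
toolx [0.643 0.766 0.001] y [ 0.001  0.    -1.   ] z [-0.766  0.643 -0.001]
(221, 70, 217, 217)
[[355.0, 98.0], [417.0, 190.0], [351.0, 269.0], [253.0, 240.0], [246.0, 134.0]]
hole [[353.1, 269.5], [11.1, 11.2]] 95.0
hole [[254.8, 240.9], [11.4, 11.5]] 101.0
hole [[418.2, 189.8], [11.8, 12.3]] 112.5
hole [[325.6, 190.9], [29.4, 39.4]] 894.0
hole [[247.9, 135.8], [12.0, 12.6]] 116.5
hole [[356.2, 98.7], [12.7, 13.2]] 129.0
```

View pics/w12.png

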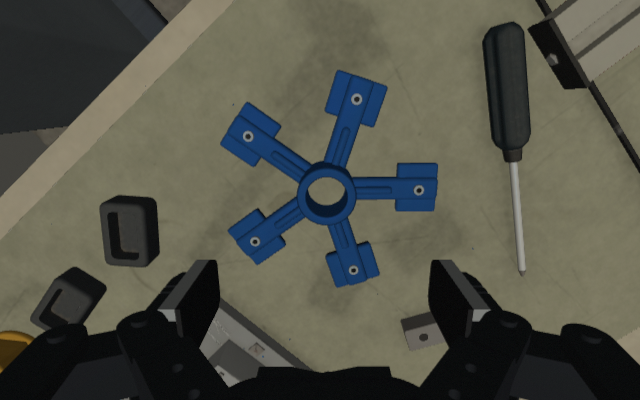

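```bash
python3 - <<'E'
from seg import *
a=load("w11");c=load("w12")
b1=[(413.2,78.2),(461.5,142.6),(416.8,208.6),(341.3,192.8),(335.3,112.9)]; b2=[(356.2,98.7),(418.2,189.8),(353.1,269.5),(254.8,240.9),(247.9,135.8)]
P=np.array([tri([(a,*p),(c,*q)]) for p,q in zip(b1,b2)]);print(P.round(4));print(five(P))
for z in(.014,.018): print(five(np.array([plane(c,*q,z)[:2] for q in b2])))
print("hub",tri([(a,398,149),(c,327,189)]))
C=five(P)[0];off([C.real,C.imag,.022],np.radians(50))
E
```

```text
[[0.4505 0.3904 0.0159]
 [0.5374 0.3849 0.0092]
 [0.5571 0.3024 0.0139]
 [0.4854 0.2553 0.0101]
 [0.4191 0.3116 0.0145]]
(np.complex128(0.48988894305588326+0.3289441987879689j), np.float64(0.0730796632347393), np.float64(122.19974674500425), array([0.6, 0.8, 0.9, 0.8, 0.6]))
(np.complex128(0.48974656005869144+0.3291432601419854j), np.float64(0.07243087001172752), np.float64(122.34886554503245), array([0.1, 0.1, 0.1, 0.1, 0.1]))
(np.complex128(0.48892664036565137+0.32980487420897964j), np.float64(0.0713586232292209), np.float64(122.34886554503245), array([0.1, 0.1, 0.1, 0.1, 0.1]))
hub [0.48822407 0.33205086 0.02635052]
t 17.65 tcp [0.4889 0.3292 0.143 ] gap 0.0855 f [ 0.7 -1.   0.5] tq [ 0.03 -0.03  0.04] j [ 0.47  0.47 -0.12  0.98 -0.    1.17]
toolx [0.643 0.766 0.001] y [ 0.001  0.    -1.   ] z [-0.766  0.643 -0.001]
offset cm [ 0.04 12.1  -0.09] twist -0.0006336420229091644
```

Call:
play_rows(
  offset=[
    [0,3,0],
    [0,3,0],
    [0,3,0],
    [0,2,0],
    [0,1.1,0],
    [0,0,0],
    [0,0,0],
  ],
  twist=[-0.006,0,0,0,0,0,0],
)

```text
time_s: 18.35
eef_pos: [0.4892, 0.3303, 0.0223]
tcp_rot: [-1.46, -0.688, 0.685]
ft_force: [-0.1, 0.0, 0.3]
finger_gap: 0.0855
```

Call:
play_rows(
  offset=[
    [0,0,0],
    [0,0,0],
    [0,0,0],
    [0,0,0],
    [0,0,0],
    [0,0,0],
  ],
  twist=[0,0,0,0,0,0],
  fingers=-1,
)

```text
time_s: 18.95
eef_pos: [0.4887, 0.3304, 0.0219]
tcp_rot: [-1.459, -0.688, 0.685]
ft_force: [-3.0, -1.3, 8.3]
finger_gap: 0.0422
```

```bash
python3 - <<'E'
from seg import *
st()
E
```

```text
t 18.95 tcp [0.4887 0.3304 0.0219] gap 0.0422 f [-3.  -1.3  8.3] tq [-0.1   0.33  0.04] j [ 0.47  0.6  -0.26  0.71  0.    1.16]
toolx [0.638 0.77  0.001] y [ 0.001  0.001 -1.   ] z [-0.77   0.638 -0.001]
```

Call:
play_rows(
  offset=[
    [0,-1,0],
    [0,-2,0],
    [0,-3,0],
    [0,-3,0],
    [0,-3,0],
    [0,-3,0],
    [0,-3,0],
    [0,-3,0],
    [0,0,0],
    [0,0,0],
  ],
  twist=[0,0,0,0.104,0.104,0.104,0.104,0,0,0],
)

```text
time_s: 19.95
eef_pos: [0.488, 0.33, 0.2307]
tcp_rot: [-1.54, -0.364, 0.364]
ft_force: [0.5, -0.3, -4.8]
finger_gap: 0.0422
```

Call:
play_rows(
  offset=[
    [-2.2,0,-2],
    [-2.8,0,-2.5],
    [-2.8,0,-2.5],
    [-2.8,0,-2.5],
    [-2.8,0,-2.5],
    [-2.8,0,-2.5],
    [-2.8,0,-2.5],
    [-2.8,0,-2.5],
    [-0.5,0,-0.5],
    [0.2,0,-3],
    [0.2,0,-3.6],
    [0.2,0,-3.6],
    [0.2,0,-3.6],
    [0.2,0,-3.6],
    [0.2,0,-3.6],
    [0.2,0,-3.6],
    [0,0,-3.6],
    [0,0,-3.6],
    [0,0,-2],
    [0,0,0],
  ],
  twist=[0,0,0,0,0,0,0,0,0,0,0,0,0,0,0,0,0,0,0,0],
)

```text
time_s: 21.95
eef_pos: [0.5421, -0.2464, 0.2283]
tcp_rot: [-1.539, -0.361, 0.363]
ft_force: [0.5, -0.2, -4.1]
finger_gap: 0.0423
```

```bash
python3 - <<'E'
from seg import *
c=grab("wrist","w13");off([.5424,-.2442,.15],np.radians(26.5)); m=blue(c)
cs,h=cv2.findContours(m,cv2.RETR_CCOMP,cv2.CHAIN_APPROX_NONE)
for i,q in enumerate(cs):
    if h[0][i][3]>=0 and cv2.contourArea(q)>60: print("hole",np.round(cv2.fitEllipse(q)[:2],1).tolist(),cv2.contourArea(q))
E
```

```text
t 22.0 tcp [ 0.5414 -0.2448  0.2285] gap 0.042 f [-0.6 -0.2 -4.6] tq [0.07 0.03 0.04] j [-0.55  0.43  0.04  1.19  0.    0.56]
toolx [ 0.895  0.446 -0.002] y [-0.003  0.002 -1.   ] z [-0.446  0.895  0.003]
offset cm [ 0.13  7.85 -0.01] twist -9.981675445747129e-05
hole [[630.4, 323.8], [4.9, 34.4]] 106.5
hole [[480.5, 258.7], [19.2, 20.9]] 312.5
hole [[323.5, 261.1], [33.1, 56.1]] 1441.5
hole [[186.3, 167.6], [20.8, 22.0]] 356.5
hole [[378.9, 104.0], [21.7, 22.6]] 383.0
```

```bash
python3 - <<'E'
from seg import *
c=load("w13");o,M=st();t=o["eef_pos"]
for dz in(-.0065,-.003,-.010):
    P=[(M.T@(plane(c,*q,t[2]+dz)-t)*1000) for q in [(480.5,258.7),(378.9,104.0),(186.3,167.6)]]
    print(dz,[(p[[0,2]].round(1).tolist()) for p in P])
    z=np.array([p[0]+1j*p[2] for p in P])  # tool x,z : angle increasing x->z (ccw from above)
    k=np.exp(2j*np.pi/5*np.arange(3)); 
    A=np.c_[np.ones(3),k]; s,r,_,_=np.linalg.lstsq(A,z,rcond=None); print(s[0].round(1),abs(s[1]).round(1),np.degrees(np.angle(s[1])).round(2))
E
```

```text
t 22.0 tcp [ 0.5414 -0.2448  0.2285] gap 0.042 f [-0.6 -0.2 -4.6] tq [0.07 0.03 0.04] j [-0.55  0.43  0.04  1.19  0.    0.56]
toolx [ 0.895  0.446 -0.002] y [-0.003  0.002 -1.   ] z [-0.446  0.895  0.003]
-0.0065 [[71.5, -2.8], [22.2, 65.4], [-58.3, 39.3]]
(-0.2-2.8j) 71.7 -0.03
-0.003 [[69.8, -1.1], [21.7, 65.4], [-56.9, 40.0]]
(-0.2-1.1j) 70.0 -0.03
-0.01 [[73.2, -4.5], [22.7, 65.3], [-59.6, 38.6]]
(-0.2-4.5j) 73.4 -0.03
```

Call:
play_rows(
  offset=[
    [0.14,2,0.28],
    [0,3,0],
    [0,3,0],
    [0,2,0],
    [0,1,0],
    [0,0,0],
    [0,0,0],
  ],
  twist=[0,0,0,0,0,0,0],
)

```text
time_s: 22.7
eef_pos: [0.542, -0.2412, 0.1215]
tcp_rot: [-1.54, -0.364, 0.363]
ft_force: [-0.2, -0.5, -4.1]
finger_gap: 0.0425
```

Call:
play_rows(
  offset=[
    [0,1,0],
    [0,1,0],
    [0,0,0],
  ],
  twist=[0,0,0],
)

```text
time_s: 23.0
eef_pos: [0.5409, -0.241, 0.0994]
tcp_rot: [-1.539, -0.362, 0.364]
ft_force: [0.0, 0.3, -5.4]
finger_gap: 0.0419
```

```bash
python3 - <<'E'
from seg import *
st()
c=grab("wrist","w14"); t=grab("top","top3"); s=grab("side","side3")
E
```

```text
t 23.0 tcp [ 0.5409 -0.241   0.0994] gap 0.0419 f [ 0.   0.3 -5.4] tq [ 0.02 -0.03  0.02] j [-0.54  0.52 -0.17  0.89  0.    0.56]
toolx [ 0.895  0.447 -0.001] y [-0.002  0.001 -1.   ] z [-0.447  0.895  0.002]
```

View pics/w14.png

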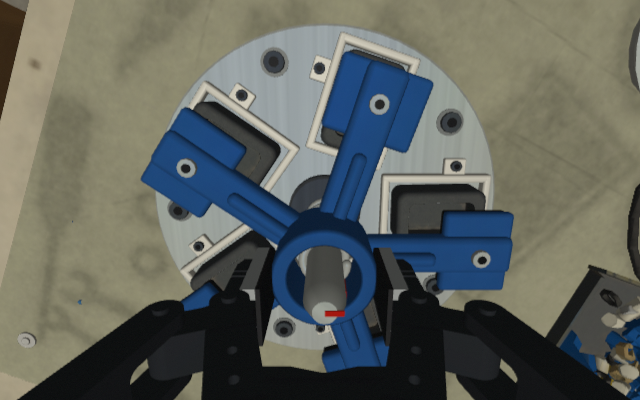

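```bash
python3 - <<'E'
from seg import *
c=load("w14");o,M=st();t=np.array([.5415,-.2412,.100])
print((M.T@(plane(c,325,312,.133)-t)*1000).round(1),(M.T@(np.array([.5424,-.2442,.1])-t)*1000).round(1))
print((M.T@(plane(c,325,241,.114)-t)*1000).round(1),(M.T@(plane(c,325,213,.110)-t)*1000).round(1))
E
```

```text
t 23.15 tcp [ 0.5417 -0.2415  0.1008] gap 0.0421 f [-0.3  0.1 -4.6] tq [-0.01 -0.05 -0.  ] j [-0.54  0.52 -0.17  0.89  0.    0.56]
toolx [ 0.895  0.447 -0.   ] y [-0.  0. -1.] z [-0.447  0.895  0.   ]
[  0.1 -33.   -1.9] [-0.5 -0.  -3.1]
[  0.1 -14.   16.9] [  0.1 -10.   26.9]
```

Call:
play_rows(
  offset=[
    [0,1,0],
    [0,1,0],
    [0,1,0],
    [0,0.6,0],
    [0,0,0],
    [0,0,0],
  ],
  twist=[0,0,0,0,0,0],
)

```text
time_s: 23.75
eef_pos: [0.5417, -0.2415, 0.0647]
tcp_rot: [-1.54, -0.363, 0.364]
ft_force: [-0.1, 0.9, -4.5]
finger_gap: 0.0421
```

Call:
play_rows(
  offset=[
    [0,0.3,0],
    [0,0,0],
  ],
  twist=[0,0],
)

```text
time_s: 23.95
eef_pos: [0.5418, -0.2415, 0.0618]
tcp_rot: [-1.54, -0.363, 0.363]
ft_force: [-0.2, 1.2, -4.4]
finger_gap: 0.0418
```

Call:
play_rows(
  offset=[
    [0,0,0],
    [0,0,0],
    [0,0,0],
    [0,0,0],
  ],
  twist=[0,0,0,0],
  fingers=0.4,
)

```text
time_s: 24.35
eef_pos: [0.542, -0.2417, 0.0622]
tcp_rot: [-1.541, -0.364, 0.363]
ft_force: [0.9, 0.1, -0.4]
finger_gap: 0.0598
```

Call:
play_rows(
  offset=[
    [0,-2,0],
    [0,-3,0],
    [0,-3,0],
    [0,-3,0],
    [0,-3,0],
    [0,0,0],
    [0,0,0],
  ],
  twist=[0,0,0,0,0,0,0],
)

```text
time_s: 25.05
eef_pos: [0.5421, -0.2417, 0.2024]
tcp_rot: [-1.541, -0.364, 0.363]
ft_force: [-0.1, 0.5, 0.6]
finger_gap: 0.0601
```

```bash
python3 - <<'E'
from seg import *
c=grab("wrist","w15");o,M=st(); m=blue(c);C=(.5424,-.2442)
for z in (.0495,.0585):print(z,[np.round(proj(c,(C[0]+.072*np.cos(np.radians(26.5-72*i)),C[1]+.072*np.sin(np.radians(26.5-72*i)),z)),0).tolist() for i in range(5)])
cs,h=cv2.findContours(m,cv2.RETR_CCOMP,cv2.CHAIN_APPROX_NONE);B=[]
for i,q in enumerate(cs):
    if h[0][i][3]>=0 and 60<cv2.contourArea(q)<2000: e=cv2.fitEllipse(q);B.append(e[0]);print("hole",np.round(e[:2],1).tolist(),cv2.contourArea(q))
E
```

```text
t 25.1 tcp [ 0.5415 -0.2414  0.2014] gap 0.0598 f [-0.4 -0.3 -0.4] tq [-0.   -0.05 -0.03] j [-0.54  0.44 -0.02  1.12  0.    0.56]
toolx [ 0.895  0.447 -0.   ] y [-0.  0. -1.] z [-0.447  0.895  0.   ]
0.0495 [[407.0, 184.0], [347.0, 258.0], [257.0, 230.0], [252.0, 134.0], [351.0, 101.0]]
0.0585 [[410.0, 187.0], [348.0, 262.0], [255.0, 234.0], [249.0, 135.0], [351.0, 101.0]]
hole [[554.5, 302.3], [6.7, 14.5]] 68.5
hole [[347.7, 256.1], [10.2, 10.6]] 82.5
hole [[257.4, 229.0], [10.5, 11.0]] 89.0
hole [[407.6, 182.7], [10.8, 11.4]] 95.5
hole [[252.0, 132.2], [11.5, 11.8]] 104.0
hole [[351.1, 99.0], [11.8, 12.1]] 110.0
```

Call:
play_rows(
  offset=[
    [-0.1,0,3],
    [-0.1,0,3.8],
    [-0.1,0,3.8],
    [-0.1,0,3.8],
    [-0.1,0,3.8],
    [0,0,3.8],
    [0,0,3.8],
    [0,0,0],
    [0,0,0],
  ],
  twist=[0,0,0,0,0,0,0,0,0],
  fingers=1,
)

```text
time_s: 26.0
eef_pos: [0.4213, -0.0124, 0.2011]
tcp_rot: [-1.54, -0.364, 0.365]
ft_force: [0.7, -0.4, -0.0]
finger_gap: 0.0855
```

```bash
cat >> seg.py <<'E'
def nutm(c):
    hsv=cv2.cvtColor(c["pixels"],cv2.COLOR_BGR2HSV)
    return ((hsv[...,0]>10)&(hsv[...,0]<28)&(hsv[...,1]>120)&(hsv[...,2]>60)).astype(np.uint8)*255
def redm(c):
    hsv=cv2.cvtColor(c["pixels"],cv2.COLOR_BGR2HSV)
    return (((hsv[...,0]<6)|(hsv[...,0]>174))&(hsv[...,1]>150)&(hsv[...,2]>80)).astype(np.uint8)*255
def comps(m,lo):
    n,l,s,ce=cv2.connectedComponentsWithStats(m); return [(s[i].tolist(),ce[i].round(1).tolist()) for i in range(1,n) if s[i,4]>lo]
E
python3 - <<'E'
from seg import *
c=grab("wrist","w16");o,M=st(); print(comps(nutm(c),300),comps(redm(c),8))
cs,h=cv2.findContours(nutm(c),cv2.RETR_CCOMP,cv2.CHAIN_APPROX_NONE)
for i,q in enumerate(cs):
    if cv2.contourArea(q)>150: print(h[0][i][3],np.round(cv2.fitEllipse(q)[:2],1).tolist())
b=[s for s,_ in comps(nutm(c),2000)][0]
x,y=b[0]+b[2]//2,b[1]+b[3]//2
cv2.imwrite("pics/nutc.png",cv2.resize(c["pixels"][max(0,y-60):y+60,max(0,x-70):x+70],None,fx=4.5,fy=4.5,interpolation=cv2.INTER_CUBIC)); print("crop org",max(0,x-70),max(0,y-60))
E
```

```text
t 26.05 tcp [ 0.4219 -0.013   0.2013] gap 0.0855 f [ 0.2 -0.4  0. ] tq [-0.01  0.   -0.  ] j [-0.2   0.12 -0.46  1.   -0.    0.9 ]
toolx [ 0.894  0.448 -0.001] y [-0.001 -0.    -1.   ] z [-0.448  0.894  0.   ]
[([305, 136, 62, 65, 2805], [335.3, 166.8]), ([0, 240, 47, 133, 3862], [16.7, 297.2])] [([0, 0, 10, 29, 149], [3.1, 10.4]), ([340, 187, 4, 9, 18], [341.1, 191.2]), ([496, 269, 22, 43, 633], [507.8, 290.1])]
-1 [[18.0, 287.7], [42.5, 146.5]]
-1 [[335.3, 167.3], [60.4, 63.2]]
50 [[335.4, 170.7], [16.3, 20.2]]
crop org 266 108
```

View pics/nutc.png

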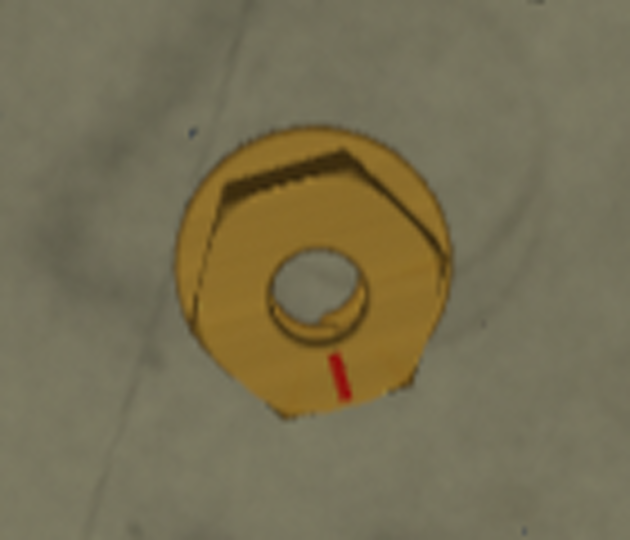

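```bash
python3 - <<'E'
from seg import *
c=load("w16"); f=lambda u,v,z:plane(c,266+u/4.5-.4,108+v/4.5-.4,z)
K=[(350,175),(440,265),(410,383),(287,416),(193,328),(220,213)]
P=np.array([f(*k,.036) for k in K]);print(P.mean(0).round(4),np.linalg.norm(P-P.mean(0),axis=1).round(4))
z=P[:,0]+1j*P[:,1];z-=z.mean();print("corner yaw",np.degrees(np.angle((z*np.exp(2j*np.pi/6*np.arange(6))).mean())))
a,b=f(334,355,.036),f(346,401,.036);d=b-a;print("red yaw",np.degrees(np.arctan2(d[1],d[0])),"red mid r",np.linalg.norm((a+b)[:2]/2-P.mean(0)[:2]), np.degrees(np.arctan2(*((a+b)/2-P.mean(0))[[1,0]])))
w2=load("w2");
m=nutm(w2); print([x for x in comps(m,300)]);e=cv2.fitEllipse(max(cv2.findContours(nutm(c)[:, 200:450],cv2.RETR_EXTERNAL,cv2.CHAIN_APPROX_NONE)[0],key=cv2.contourArea))
print("red tri",tri([(c,341.1,191.2),(w2,98,144.5)]), tri([(c,341.1,191.2),(load("w1"),41.8,30.1)]))
E
```

```text
[ 0.4288 -0.0038  0.036 ] [0.0248 0.0248 0.0254 0.0247 0.025  0.0252]
corner yaw 102.91827892696811
red yaw -48.42282897247596 red mid r 0.016913295572226435 -46.8472943712869
[([84, 123, 42, 46, 444], [112.3, 141.9]), ([447, 123, 30, 30, 525], [459.4, 136.8]), ([66, 129, 43, 40, 1222], [86.9, 149.0]), ([227, 336, 122, 51, 2445], [272.8, 360.3])]
red tri [ 0.44009106 -0.01613023  0.03520767] [ 0.4399889  -0.01602631  0.03542363]
```

Call:
play_rows(
  offset=[
    [0,0,0],
    [0,0,0],
    [0.45,3,0.35],
    [0.45,3,0.36],
    [0,3,0],
    [0,3,0],
    [0,3,0],
    [0,2.5,0],
    [0,1.2,0],
    [0,0,0],
    [0,0,0],
  ],
  twist=[0.119,0.119,0,0,0,0,0,0,0,0,0],
)

```text
time_s: 27.15
eef_pos: [0.4293, -0.0047, 0.0147]
tcp_rot: [-1.563, -0.176, 0.177]
ft_force: [-0.4, -0.9, 0.3]
finger_gap: 0.0852
```

Call:
play_rows(
  offset=[
    [0,0,0],
    [0,0,0],
    [0,0,0],
    [0,0,0],
    [0,0,0],
    [0,0,0],
  ],
  twist=[0,0,0,0,0,0],
  fingers=-1,
)

```text
time_s: 27.75
eef_pos: [0.4297, -0.0042, 0.0157]
tcp_rot: [-1.564, -0.178, 0.176]
ft_force: [-1.5, -0.4, 7.9]
finger_gap: 0.0448
```

Call:
play_rows(
  offset=[
    [0,-1,0],
    [0,-3,0],
    [0,-3,0],
    [0,-3,0],
    [0,-3,0],
    [0,-3,0],
    [0,-3,0],
    [0,0,0],
    [0,0,0],
  ],
  twist=[0,0,0,0,0,0,0,0,0],
)

```text
time_s: 28.65
eef_pos: [0.4292, -0.004, 0.2054]
tcp_rot: [-1.564, -0.178, 0.176]
ft_force: [0.1, 0.4, -2.7]
finger_gap: 0.0447
```

```bash
python3 - <<'E'
from seg import *
c=grab("wrist","w17");o,M=st()
print(comps(redm(c),15),comps(nutm(c),400))
cs,h=cv2.findContours(nutm(c),cv2.RETR_CCOMP,cv2.CHAIN_APPROX_NONE)
for i,q in enumerate(cs):
    if cv2.contourArea(q)>150: print(h[0][i][3],np.round(cv2.fitEllipse(q)[:2],1).tolist())
for f in("w14","w15"): print(f,comps(redm(load(f)),8))
off([.5416,-.2413,.15],np.radians(40))
E
```

```text
t 28.7 tcp [ 0.4286 -0.0039  0.2045] gap 0.0447 f [-0.5 -1.  -2.4] tq [-0.05  0.02 -0.03] j [-0.18  0.13 -0.44  1.01  0.    1.17]
toolx [ 0.975  0.224 -0.   ] y [-0.  0. -1.] z [-0.224  0.975  0.   ]
[([501, 232, 24, 82, 1376], [512.9, 270.4]), ([337, 307, 16, 20, 119], [344.2, 316.6])] [([260, 188, 128, 151, 14850], [323.4, 260.9]), ([0, 301, 85, 99, 6028], [34.8, 344.9])]
-1 [[34.1, 344.5], [85.6, 105.9]]
-1 [[323.6, 261.6], [127.1, 151.8]]
16 [[344.4, 317.0], [8.4, 29.9]]
16 [[323.1, 266.7], [13.1, 30.7]]
w14 [([325, 311, 20, 6, 99], [334.3, 313.0])]
w15 [([512, 0, 22, 9, 102], [525.1, 2.7]), ([323, 214, 11, 4, 29], [328.9, 215.4])]
t 28.7 tcp [ 0.4286 -0.0039  0.2045] gap 0.0447 f [-0.5 -1.  -2.4] tq [-0.05  0.02 -0.03] j [-0.18  0.13 -0.44  1.01  0.    1.17]
toolx [ 0.975  0.224 -0.   ] y [-0.  0. -1.] z [-0.224  0.975  0.   ]
offset cm [  5.71   5.44 -25.67] twist -0.47270092634831506
```

```bash
python3 - <<'E'
from seg import *
r=lambda f,y,x,h,w,s:cv2.resize(load(f)["pixels"][y:y+h,x:x+w],None,fx=s,fy=s,interpolation=cv2.INTER_CUBIC)
a=r("w14",260,290,80,80,4); b=r("w15",180,290,60,80,4); n=r("w17",190,255,140,115,4)
L=np.vstack([a,b]); L=L[:560]
cv2.imwrite("pics/comp.png",np.hstack([L,n[:560]])); print(L.shape,n.shape)
E
```

```text
(560, 320, 3) (560, 460, 3)
```

View pics/comp.png

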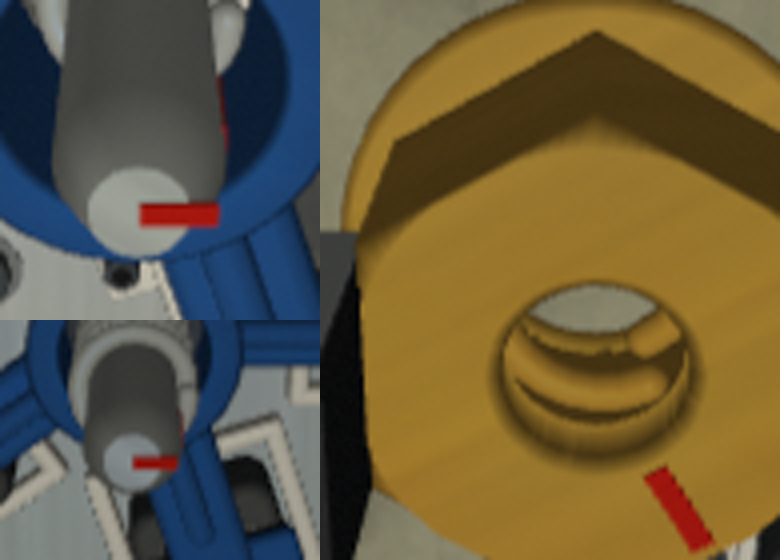

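```bash
python3 - <<'E'
from seg import *
o,M17=st()
c=load("w17");t=np.array([.4289,-.0040,.2049]);n=(M17.T@(plane(c,323.6,283.1,t[2]+.0205)-t)*1000);print("nut hole",n.round(2))
yz=np.radians(116.5);M=np.array([[np.sin(yz),0,np.cos(yz)],[-np.cos(yz),0,np.sin(yz)],[0,-1,0]])
for f,u,v,t in(("w14",324.1,312.6,np.array([.5416,-.2413,.1003])),("w15",322.6,215.1,np.array([.5418,-.2416,.2019]))):
    c=load(f);p=plane(c,u,v,.133);s=M.T@(p-t)*1000;print(f,p.round(4),"stud in tool",s.round(2),"TCP for axis (nut offset as seen):",(t+M@np.array([s[0]-n[0],0,s[2]-n[2]])/1000).round(4))
E
```

```text
t 28.7 tcp [ 0.4286 -0.0039  0.2045] gap 0.0447 f [-0.5 -1.  -2.4] tq [-0.05  0.02 -0.03] j [-0.18  0.13 -0.44  1.01  0.    1.17]
toolx [ 0.975  0.224 -0.   ] y [-0.  0. -1.] z [-0.224  0.975  0.   ]
nut hole [  0.6  -20.5    1.26]
w14 [ 0.5422 -0.2432  0.133 ] stud in tool [ -0.29 -32.7   -2.02] TCP for axis (nut offset as seen): [ 0.5423 -0.2446  0.1003]
w15 [ 0.5423 -0.2435  0.133 ] stud in tool [-0.45 68.9  -1.93] TCP for axis (nut offset as seen): [ 0.5423 -0.2449  0.2019]
```

Call:
play_rows(
  offset=[
    [0,0,0],
    [0,0,0],
    [0,0,0],
    [0,0,0],
    [-0.9,0,-2.7],
    [-0.9,0,-3.7],
    [-1,0,-3.7],
    [-1,0,-3.7],
    [-1,0,-3.7],
    [-1,0,-3.7],
    [-0.8,0,-3.7],
    [-0.2,0,-0.8],
    [0,0,0],
    [0,0,0],
  ],
  twist=[-0.118,-0.118,-0.118,-0.119,0,0,0,0,0,0,0,0,0,0],
)

```text
time_s: 30.1
eef_pos: [0.5413, -0.2434, 0.2037]
tcp_rot: [-1.498, -0.545, 0.548]
ft_force: [0.2, -0.2, -1.4]
finger_gap: 0.0445
```

```bash
python3 - <<'E'
from seg import *
import time
c=camera("wrist");off([.5426,-.2447,.155],np.radians(40));c=camera("wrist");off([.5426,-.2447,.155],np.radians(40))
E
```

```text
t 30.15 tcp [ 0.5414 -0.2432  0.2041] gap 0.0451 f [-0.3 -0.2 -0.9] tq [ 0.03  0.02 -0.01] j [-0.55  0.44 -0.01  1.13  0.    0.33]
toolx [ 0.765  0.644 -0.   ] y [-0.002  0.001 -1.   ] z [-0.643  0.765  0.002]
offset cm [-0.    4.91 -0.2 ] twist 0.0009324727008288569
t 30.2 tcp [ 0.5416 -0.2432  0.2045] gap 0.0447 f [ 0.8  0.8 -1.6] tq [ 0.01 -0.    0.02] j [-0.55  0.44 -0.01  1.13  0.    0.33]
toolx [ 0.765  0.644 -0.   ] y [-0.001  0.001 -1.   ] z [-0.644  0.765  0.001]
offset cm [-0.02  4.95 -0.18] twist 0.001281431726719351
```

Call:
play_rows(
  offset=[
    [-0.02,2,-0.18],
    [0,2,0],
    [0,1,0],
    [0,1,0],
    [0,0.5,0],
    [0,0,0],
    [0,0,0],
  ],
  twist=[0,0,0,0,0,0,0],
)

```text
time_s: 30.9
eef_pos: [0.5436, -0.2462, 0.1404]
tcp_rot: [-1.501, -0.547, 0.546]
ft_force: [0.0, 0.2, -1.6]
finger_gap: 0.0446
```

Call:
play_rows(
  offset=[
    [0,0.5,0],
    [0,0.5,0],
    [0,0,0],
    [0,0,0],
  ],
  twist=[0,0,0,0],
)

```text
time_s: 31.3
eef_pos: [0.5432, -0.2454, 0.1294]
tcp_rot: [-1.499, -0.547, 0.547]
ft_force: [1.9, 4.6, -2.9]
finger_gap: 0.0441
```

Call:
play_rows(
  offset=[
    [0.06,0,0.03],
    [0,0,0],
    [0,0,0],
  ],
  twist=[0,0,0],
)

```text
time_s: 31.6
eef_pos: [0.5434, -0.2454, 0.1298]
tcp_rot: [-1.501, -0.546, 0.547]
ft_force: [0.3, 2.0, -2.0]
finger_gap: 0.045
```

Call:
play_rows(
  offset=[
    [0,0.5,0],
    [0,0.5,0],
    [0,0,0],
    [0,0,0],
  ],
  twist=[0,0,0,0],
)

```text
time_s: 32.0
eef_pos: [0.5432, -0.2451, 0.1193]
tcp_rot: [-1.5, -0.546, 0.547]
ft_force: [-0.4, 3.6, -5.4]
finger_gap: 0.0451
```

Call:
play_rows(
  offset=[
    [0.04,0,0.06],
    [0,0,0],
    [0,0.5,0],
    [0,0.3,0],
    [0,0,0],
    [0,0,0],
  ],
  twist=[0,0,0,0,0,0],
)

```text
time_s: 32.6
eef_pos: [0.5435, -0.2449, 0.1116]
tcp_rot: [-1.501, -0.546, 0.547]
ft_force: [0.1, 1.3, -2.3]
finger_gap: 0.0449
```

Call:
play_rows(
  offset=[
    [0,0.3,0],
    [0,0,0],
    [0,0,0],
  ],
  twist=[0,0,0],
)

```text
time_s: 32.9
eef_pos: [0.5435, -0.2449, 0.1087]
tcp_rot: [-1.501, -0.546, 0.546]
ft_force: [-0.5, 0.3, -2.5]
finger_gap: 0.0445
```

Call:
play_rows(
  offset=[
    [0,0.2,0],
    [0,0.2,0],
    [0,0,0],
    [0,0,0],
  ],
  twist=[0,0,0,0],
)

```text
time_s: 33.3
eef_pos: [0.5435, -0.2448, 0.1047]
tcp_rot: [-1.501, -0.546, 0.547]
ft_force: [-0.4, 0.1, -2.0]
finger_gap: 0.045
```

Call:
play_rows(
  offset=[
    [0,0.1,0],
    [0,0,0],
    [0,0,0],
  ],
  twist=[0,0,0],
)

```text
time_s: 33.6
eef_pos: [0.5436, -0.2449, 0.1041]
tcp_rot: [-1.501, -0.547, 0.546]
ft_force: [-0.6, -0.3, 0.0]
finger_gap: 0.0448
```

Call:
play_rows(
  offset=[
    [0,0,0],
    [0,0,0],
    [0,0,0],
    [0,0,0.2],
    [0,0,0],
    [0,0,0],
  ],
  twist=[0,0,0,0,0,0],
  fingers=0.4,
)

```text
time_s: 34.2
eef_pos: [0.5422, -0.2431, 0.1038]
tcp_rot: [-1.501, -0.547, 0.547]
ft_force: [-0.9, 1.3, -0.0]
finger_gap: 0.0597
```

Call:
play_rows(
  offset=[
    [0,0,0],
    [0,0,0],
    [0,0,0],
    [0,0,0],
    [0,0,0],
  ],
  twist=[0,0,0,0,0],
  fingers=-1,
)

```text
time_s: 34.7
eef_pos: [0.5422, -0.2431, 0.1038]
tcp_rot: [-1.501, -0.547, 0.546]
ft_force: [-0.9, 1.9, 2.6]
finger_gap: 0.045
```

```bash
cat >> seg.py <<'E'
def look(f):
    """wrist view: red pieces with tool-frame direction and yaw of their centroid about the stud axis"""
    c=grab("wrist",f); o,M=st()
    for s,ce in comps(redm(c),25):
        for z in (.106,.117,.125):
            p=plane(c,*ce,z); d=p[:2]-np.array([.5422,-.2433])
            if np.linalg.norm(d)<.035: print(ce,"z",z,"r",np.linalg.norm(d).round(4),"yaw",np.degrees(np.arctan2(d[1],d[0])).round(1),"area",s[4])
    return c
E
python3 -c "
from seg import *
look('w20')"
```

```text
t 34.75 tcp [ 0.5423 -0.2431  0.1039] gap 0.0452 f [-0.   2.1  2.5] tq [0.41 0.   0.04] j [-0.54  0.52 -0.16  0.9   0.    0.33]
toolx [0.766 0.643 0.   ] y [ 0.  0. -1.] z [-0.643  0.766  0.   ]
[333.5, 302.0] z 0.106 r 0.0186 yaw -36.6 area 97
[333.5, 302.0] z 0.117 r 0.0118 yaw -30.4 area 97
[333.5, 302.0] z 0.125 r 0.0071 yaw -18.6 area 97
[341.3, 318.1] z 0.106 r 0.0276 yaw -33.3 area 123
[341.3, 318.1] z 0.117 r 0.0202 yaw -28.8 area 123
[341.3, 318.1] z 0.125 r 0.0149 yaw -22.7 area 123
```

Call:
play_rows(
  offset=[
    [0,-0.015,0],
    [0,-0.015,0],
    [0,-0.015,0],
    [0,-0.015,0],
    [0,-0.015,0],
    [0,0,0],
  ],
  twist=[-0.1,-0.1,-0.1,-0.1,-0.1,0],
)

```text
time_s: 35.35
eef_pos: [0.5424, -0.2433, 0.1047]
tcp_rot: [-1.363, -0.932, 0.932]
ft_force: [-0.6, 0.7, 3.7]
finger_gap: 0.0448
```

Call:
play_rows(
  offset=[
    [0,-0.015,0],
    [0,-0.015,0],
    [0,-0.015,0],
    [0,-0.015,0],
    [0,0,0],
  ],
  twist=[-0.1,-0.1,-0.1,-0.1,0],
)

```text
time_s: 35.85
eef_pos: [0.5421, -0.2429, 0.105]
tcp_rot: [-1.196, -1.229, 1.228]
ft_force: [-0.4, 2.7, -0.1]
finger_gap: 0.0451
```

Call:
play_rows(
  offset=[
    [0,0,0],
    [0,0,0],
    [0,0,0],
  ],
  twist=[-0.1,-0.05,0],
)

```text
time_s: 36.15
eef_pos: [0.5422, -0.2431, 0.1049]
tcp_rot: [-1.122, -1.336, 1.336]
ft_force: [1.4, 1.3, -1.1]
finger_gap: 0.0448
```

```bash
python3 -c "
from seg import *
look('w21')"
```

```text
t 36.2 tcp [ 0.5422 -0.2431  0.1049] gap 0.0449 f [ 1.9  1.2 -2.6] tq [ 0.3  -0.28  0.03] j [-0.54  0.51 -0.16  0.9   0.   -0.72]
toolx [-0.172  0.985  0.   ] y [-0.  0. -1.] z [-0.985 -0.172  0.   ]
[328.0, 307.5] z 0.106 r 0.0208 yaw 12.7 area 89
[328.0, 307.5] z 0.117 r 0.0136 yaw 13.5 area 89
[328.0, 307.5] z 0.125 r 0.0084 yaw 14.9 area 89
[341.4, 318.2] z 0.106 r 0.0273 yaw 25.1 area 123
[341.4, 318.2] z 0.117 r 0.0199 yaw 29.1 area 123
[341.4, 318.2] z 0.125 r 0.0145 yaw 34.5 area 123
```

Call:
play_rows(
  offset=[
    [0,0,0],
    [0,0,0],
    [0,0,0],
    [0,0,0],
    [0,0,0],
  ],
  twist=[0,0,0,0,0],
  fingers=0.4,
)

```text
time_s: 36.7
eef_pos: [0.5422, -0.2433, 0.1052]
tcp_rot: [-1.12, -1.338, 1.339]
ft_force: [0.8, -0.1, 0.5]
finger_gap: 0.0599
```

```bash
python3 -c "
from seg import *
look('w22')
a=load('w21');b=load('w22')
S=grab('side','side4');print(comps(nutm(S),150),comps(redm(S),6))"
```

```text
t 36.75 tcp [ 0.5422 -0.2433  0.1052] gap 0.0595 f [-0.7  0.2 -0.7] tq [-0.   -0.03 -0.02] j [-0.54  0.51 -0.16  0.9  -0.   -0.72]
toolx [-0.176  0.984 -0.   ] y [-0. -0. -1.] z [-0.984 -0.176  0.   ]
[346.0, 309.0] z 0.106 r 0.0235 yaw 32.6 area 102
[346.0, 309.0] z 0.117 r 0.0166 yaw 39.6 area 102
[346.0, 309.0] z 0.125 r 0.0119 yaw 49.7 area 102
[328.5, 307.1] z 0.106 r 0.0208 yaw 12.9 area 88
[328.5, 307.1] z 0.117 r 0.0136 yaw 13.7 area 88
[328.5, 307.1] z 0.125 r 0.0084 yaw 15.1 area 88
[([364, 100, 51, 59, 844], [390.2, 129.4]), ([432, 131, 37, 26, 468], [448.8, 142.9]), ([453, 162, 31, 22, 350], [470.8, 173.1]), ([550, 220, 16, 16, 194], [557.3, 227.7]), ([320, 242, 24, 24, 340], [330.0, 255.6]), ([117, 363, 92, 37, 1768], [171.0, 387.1])] [([301, 0, 2, 6, 12], [301.5, 2.5]), ([324, 11, 101, 56, 786], [376.1, 39.2]), ([437, 67, 21, 31, 186], [446.5, 82.7]), ([297, 198, 12, 8, 26], [301.5, 201.6]), ([396, 299, 5, 5, 16], [397.9, 301.4])]
```

Call:
play_rows(
  offset=[
    [0,0,0],
    [0,0,0],
    [0,0,0],
    [0,0,0],
    [0,0,0],
    [0,0,0],
    [0,0,0],
    [0,0,0],
    [0,0,0],
    [0,0,0],
    [0,0,0],
    [0,0,0],
    [0,0,0],
    [0,0,0],
    [0,0,0],
    [0,0.4,0],
    [0,0.45,0],
    [0,0,0],
    [0,0,0],
  ],
  twist=[-0.1396,-0.1396,-0.1396,-0.1396,-0.1396,-0.1396,-0.1396,-0.1396,-0.1396,-0.1396,-0.1396,-0.1396,-0.1396,-0.1396,-0.1396,0,0,0,0],
  fingers=0.6,
)

```text
time_s: 38.7
eef_pos: [0.542, -0.2431, 0.0964]
tcp_rot: [-0.662, 1.817, -1.816]
ft_force: [-0.9, 0.3, 0.5]
finger_gap: 0.0683
```

Call:
play_rows(
  offset=[
    [0,0,0],
    [0,0,0],
    [0,0,0],
    [0,0,0],
    [0,0,0],
  ],
  twist=[0,0,0,0,0],
  fingers=-1,
)

```text
time_s: 39.2
eef_pos: [0.5425, -0.2433, 0.0972]
tcp_rot: [-0.662, 1.814, -1.815]
ft_force: [-1.0, 1.1, 6.4]
finger_gap: 0.0449
```

```bash
python3 -c "
from seg import *
st()"
```

```text
t 39.2 tcp [ 0.5425 -0.2433  0.0972] gap 0.0449 f [-1.   1.1  6.4] tq [ 0.32  0.14 -0.02] j [-0.54  0.52 -0.17  0.88  0.   -2.82]
toolx [-0.764 -0.645 -0.   ] y [ 0.001 -0.    -1.   ] z [ 0.645 -0.764  0.001]
```

Call:
play_rows(
  offset=[
    [0,0.022,0],
    [0,0.022,0],
    [0,0.022,0],
    [0,0.022,0],
    [0,0.022,0],
    [0,0.022,0],
    [0,0.022,0],
    [0,0.022,0],
    [0,0,0],
  ],
  twist=[0.14,0.14,0.14,0.14,0.14,0.14,0.14,0.14,0],
)

```text
time_s: 40.1
eef_pos: [0.5419, -0.2435, 0.0954]
tcp_rot: [-0.428, -1.986, 1.988]
ft_force: [-1.8, 0.8, 7.6]
finger_gap: 0.0448
```

```bash
python3 -c "
from seg import *
st()"
```

```text
t 40.1 tcp [ 0.5419 -0.2435  0.0954] gap 0.0448 f [-1.8  0.8  7.6] tq [ 0.15  0.66 -0.02] j [-0.54  0.52 -0.17  0.88 -0.   -1.69]
toolx [-0.911  0.412 -0.   ] y [-0.    -0.001 -1.   ] z [-0.412 -0.911  0.001]
```

Call:
play_rows(
  offset=[
    [0,0.022,0],
    [0,0.022,0],
    [0,0.022,0],
    [0,0.022,0],
    [0,0.022,0],
    [0,0.022,0],
    [0,0.022,0],
    [0,0.022,0],
    [0,0.022,0],
    [0,0.022,0],
    [0,0.022,0],
    [0,0.022,0],
    [0,0.022,0],
    [0,0.022,0],
    [0,0.022,0],
    [0,0.022,0],
    [0,0,0],
  ],
  twist=[0.14,0.14,0.14,0.14,0.14,0.14,0.14,0.14,0.14,0.14,0.14,0.14,0.14,0.14,0.14,0.14,0],
)

```text
time_s: 41.8
eef_pos: [0.5416, -0.2424, 0.0918]
tcp_rot: [-1.537, -0.374, 0.375]
ft_force: [-4.8, 4.5, 8.4]
finger_gap: 0.0446
```

Call:
play_rows(
  offset=[
    [0,0.022,0],
    [0,0.022,0],
    [0,0.022,0],
    [0,0.022,0],
    [0,0.022,0],
    [0,0.022,0],
    [0,0.022,0],
    [0,0.022,0],
    [0,0.022,0],
    [0,0.022,0],
    [0,0.022,0],
    [0,0.022,0],
    [0,0.022,0],
    [0,0.022,0],
    [0,0.022,0],
    [0,0.022,0],
    [0,0,0],
  ],
  twist=[0.14,0.14,0.14,0.14,0.14,0.14,0.14,0.14,0.14,0.14,0.14,0.14,0.14,0.14,0.14,0.14,0],
)

```text
time_s: 43.5
eef_pos: [0.5425, -0.2428, 0.0883]
tcp_rot: [-1.111, 1.349, -1.349]
ft_force: [0.3, 3.6, 5.6]
finger_gap: 0.0447
```

```bash
python3 -c "
from seg import *
st()"
```

```text
t 43.5 tcp [ 0.5425 -0.2428  0.0883] gap 0.0447 f [0.3 3.6 5.6] tq [ 0.71  0.   -0.04] j [-0.54  0.53 -0.18  0.86  0.    2.79]
toolx [-0.19  -0.982 -0.001] y [ 0.001  0.001 -1.   ] z [ 0.982 -0.191  0.001]
```

Call:
play_rows(
  offset=[
    [0,0,0],
    [0,0,0],
    [0,0,0],
    [0,0,0],
  ],
  twist=[0,0,0,0],
  fingers=0.6,
)

```text
time_s: 43.9
eef_pos: [0.5421, -0.2433, 0.0877]
tcp_rot: [-1.115, 1.346, -1.345]
ft_force: [1.0, -0.2, -0.4]
finger_gap: 0.0681
```

Call:
play_rows(
  offset=[
    [0,0,0],
    [0,0,0],
    [0,0,0],
    [0,0,0],
    [0,0,0],
    [0,0,0],
    [0,0,0],
    [0,0,0],
    [0,0,0],
    [0,0,0],
    [0,0,0],
    [0,0,0],
    [0,0,0],
    [0,0,0],
    [0,0,0],
    [0,0,0],
    [0,0,0],
    [0,0,0],
    [0,0,0],
    [0,0,0],
  ],
  twist=[-0.1428,-0.1428,-0.1428,-0.1428,-0.1428,-0.1428,-0.1428,-0.1428,-0.1428,-0.1428,-0.1428,-0.1428,-0.1428,-0.1428,-0.1428,-0.1428,-0.1428,-0.1428,-0.1428,-0.1428],
)

```text
time_s: 45.9
eef_pos: [0.5422, -0.2433, 0.0878]
tcp_rot: [-1.394, -0.859, 0.859]
ft_force: [0.2, 0.8, -0.4]
finger_gap: 0.0682
```

Call:
play_rows(
  offset=[
    [0,0,0],
    [0,0,0],
    [0,0,0],
    [0,0,0],
  ],
  twist=[-0.1428,-0.1428,0,0],
)

```text
time_s: 46.3
eef_pos: [0.5421, -0.2432, 0.0878]
tcp_rot: [-1.293, -1.067, 1.067]
ft_force: [-1.1, -0.1, -1.0]
finger_gap: 0.068
```

```bash
python3 -c "
from seg import *
look('w23')"
```

```text
t 46.35 tcp [ 0.5422 -0.2432  0.0878] gap 0.0683 f [-0.6  0.1 -1.1] tq [ 0.04  0.01 -0.07] j [-0.54  0.53 -0.18  0.86 -0.   -0.35]
toolx [ 0.19   0.982 -0.   ] y [-0. -0. -1.] z [-0.982  0.19   0.   ]
[366.9, 286.5] z 0.106 r 0.016 yaw 76.9 area 136
[366.9, 286.5] z 0.117 r 0.0156 yaw 100.7 area 136
[366.9, 286.5] z 0.125 r 0.0169 yaw 116.8 area 136
[332.5, 336.4] z 0.106 r 0.0236 yaw -4.4 area 127
[332.5, 336.4] z 0.117 r 0.0153 yaw -2.0 area 127
[332.5, 336.4] z 0.125 r 0.0093 yaw 2.4 area 127
```

Call:
play_rows(
  offset=[
    [0,0,0],
    [0,0,0],
    [0,0,0],
    [0,0,0],
    [0,0,0],
  ],
  twist=[0,0,0,0,0],
  fingers=-1,
)

```text
time_s: 46.85
eef_pos: [0.5424, -0.2433, 0.0883]
tcp_rot: [-1.293, -1.07, 1.07]
ft_force: [-0.6, 0.2, 5.4]
finger_gap: 0.0452
```

Call:
play_rows(
  offset=[
    [0,0.022,0],
    [0,0.022,0],
    [0,0.022,0],
    [0,0.022,0],
    [0,0.022,0],
    [0,0.022,0],
    [0,0.022,0],
    [0,0.022,0],
    [0,0.022,0],
    [0,0,0],
  ],
  twist=[0.14,0.14,0.14,0.14,0.14,0.14,0.14,0.14,0.14,0],
)

```text
time_s: 47.85
eef_pos: [0.5424, -0.2444, 0.087]
tcp_rot: [-1.571, -0.093, 0.092]
ft_force: [-3.2, -1.6, 10.8]
finger_gap: 0.0446
```

```bash
python3 -c "
from seg import *
st()"
```

```text
t 47.85 tcp [ 0.5424 -0.2444  0.087 ] gap 0.0446 f [-3.2 -1.6 10.8] tq [-0.29  0.88  0.03] j [-0.55  0.53 -0.18  0.86 -0.    0.91]
toolx [0.993 0.118 0.   ] y [ 0.001 -0.002 -1.   ] z [-0.118  0.993 -0.002]
```

Call:
play_rows(
  offset=[
    [0,0.01,0],
    [0,0.01,0],
    [0,0,0],
    [0,0,0],
    [0,0,0],
  ],
  twist=[0.12,0.12,0.12,0.12,0],
)

```text
time_s: 48.35
eef_pos: [0.542, -0.2442, 0.087]
tcp_rot: [-1.554, 0.283, -0.284]
ft_force: [-4.8, -1.7, 14.6]
finger_gap: 0.0449
```

```bash
python3 -c "
from seg import *
st()"
```

```text
t 48.35 tcp [ 0.542  -0.2442  0.087 ] gap 0.0449 f [-4.8 -1.7 14.6] tq [-0.03  1.25  0.03] j [-0.55  0.53 -0.18  0.86 -0.    1.39]
toolx [ 0.935 -0.354  0.001] y [ 0.    -0.002 -1.   ] z [ 0.354  0.935 -0.002]
```

Call:
play_rows(
  offset=[
    [0,-0.02,0],
    [0,0,0],
    [0,0,0],
    [0,0,0],
  ],
  twist=[0.1,0.1,0.05,0],
)

```text
time_s: 48.75
eef_pos: [0.5414, -0.2438, 0.0869]
tcp_rot: [-1.519, 0.478, -0.477]
ft_force: [-6.8, -0.5, 14.5]
finger_gap: 0.0445
```

```bash
python3 -c "
from seg import *
st()"
```

```text
t 48.75 tcp [ 0.5414 -0.2438  0.0869] gap 0.0445 f [-6.8 -0.5 14.5] tq [0.18 1.8  0.06] j [-0.55  0.53 -0.18  0.86 -0.    1.63]
toolx [ 0.82  -0.572 -0.   ] y [-0.001 -0.001 -1.   ] z [ 0.572  0.82  -0.002]
```

Call:
play_rows(
  offset=[
    [0,0,0],
    [0,0,0],
    [0,0,0],
  ],
  twist=[0.08,0.08,0],
)

```text
time_s: 49.05
eef_pos: [0.5412, -0.2435, 0.0868]
tcp_rot: [-1.487, 0.603, -0.601]
ft_force: [-7.1, -2.0, 14.3]
finger_gap: 0.0446
```

```bash
python3 -c "
from seg import *
look('w24')"
```

```text
t 49.1 tcp [ 0.5412 -0.2435  0.0868] gap 0.045 f [-6.8 -1.  14.8] tq [ 0.47  1.88 -0.2 ] j [-0.55  0.53 -0.18  0.86 -0.    1.79]
toolx [ 0.719 -0.695 -0.001] y [-0.001 -0.001 -1.   ] z [ 0.695  0.719 -0.001]
[366.0, 286.0] z 0.106 r 0.0171 yaw -45.4 area 125
[366.0, 286.0] z 0.117 r 0.0168 yaw -23.2 area 125
[366.0, 286.0] z 0.125 r 0.0181 yaw -8.0 area 125
[326.7, 319.4] z 0.106 r 0.0155 yaw -126.9 area 135
[326.7, 319.4] z 0.117 r 0.0079 yaw -120.6 area 135
[326.7, 319.4] z 0.125 r 0.0027 yaw -93.6 area 135
```

Call:
play_rows(
  offset=[
    [0,0,0],
    [0,0,0],
    [0,0,0],
  ],
  twist=[0.04,0.04,0],
)

```text
time_s: 49.4
eef_pos: [0.5415, -0.2432, 0.0866]
tcp_rot: [-1.468, 0.663, -0.662]
ft_force: [-5.9, 0.2, 12.3]
finger_gap: 0.0448
```

```bash
python3 -c "
from seg import *
st()"
```

```text
t 49.4 tcp [ 0.5415 -0.2432  0.0866] gap 0.0448 f [-5.9  0.2 12.3] tq [0.7  1.24 0.31] j [-0.54  0.53 -0.18  0.86 -0.    1.87]
toolx [ 0.662 -0.75  -0.001] y [-0.001 -0.    -1.   ] z [ 0.75   0.662 -0.001]
```

Call:
play_rows(
  offset=[
    [0,0,0],
    [0,0,0],
    [0,0,0],
  ],
  twist=[0.04,0.04,0],
)

```text
time_s: 49.7
eef_pos: [0.5415, -0.243, 0.0865]
tcp_rot: [-1.447, 0.724, -0.723]
ft_force: [-4.8, 0.5, 11.9]
finger_gap: 0.0448
```

```bash
python3 -c "
from seg import *
st()"
```

```text
t 49.7 tcp [ 0.5415 -0.243   0.0865] gap 0.0448 f [-4.8  0.5 11.9] tq [0.76 1.08 0.5 ] j [-0.54  0.53 -0.18  0.86 -0.    1.95]
toolx [ 0.6   -0.8   -0.001] y [-0.001  0.    -1.   ] z [ 0.8    0.6   -0.001]
```

Call:
play_rows(
  offset=[
    [0,0,0],
    [0,0,0],
  ],
  twist=[0.05,0],
)

```text
time_s: 49.9
eef_pos: [0.5415, -0.243, 0.0865]
tcp_rot: [-1.433, 0.763, -0.761]
ft_force: [-4.8, 0.4, 11.4]
finger_gap: 0.0447
```

```bash
python3 -c "
from seg import *
st()"
```

```text
t 49.9 tcp [ 0.5415 -0.243   0.0865] gap 0.0447 f [-4.8  0.4 11.4] tq [0.8  1.11 0.57] j [-0.54  0.53 -0.18  0.86 -0.    2.  ]
toolx [ 0.559 -0.829 -0.001] y [-0.001  0.    -1.   ] z [ 0.829  0.559 -0.001]
```

Call:
play_rows(
  offset=[
    [0,0,0],
    [0,0,0],
    [0,0,0],
    [0,-2,0],
    [0,-3,0],
    [0,-3,0],
    [0,-3,0],
    [0,0,0],
    [0,0,0],
  ],
  twist=[0,0,0,0,0,0,0,0,0],
  fingers=0.8,
)

```text
time_s: 50.8
eef_pos: [0.5426, -0.2434, 0.1962]
tcp_rot: [-1.434, 0.76, -0.762]
ft_force: [0.3, -0.3, 0.3]
finger_gap: 0.0769
```

```bash
python3 -c "
from seg import *
c=look('w25'); C=(.5424,-.2442);m=blue(c)
print([np.round(proj(c,(C[0]+.072*np.cos(np.radians(26.5-72*i)),C[1]+.072*np.sin(np.radians(26.5-72*i)),.0495)),0).tolist() for i in range(5)])
cs,h=cv2.findContours(m,cv2.RETR_CCOMP,cv2.CHAIN_APPROX_NONE)
B=[cv2.fitEllipse(q)[0] for i,q in enumerate(cs) if h[0][i][3]>=0 and 50<cv2.contourArea(q)<300]
for b in B:
    p=plane(c,*b,.0495);d=p[:2]-np.array(C);print(np.round(b,1),p.round(4),np.linalg.norm(d).round(4),np.degrees(np.arctan2(d[1],d[0])).round(1))
print(comps(nutm(c),1000))
"
```

```text
t 50.85 tcp [ 0.542  -0.2431  0.1953] gap 0.0763 f [-0.1  0.1 -0.3] tq [-0.02  0.01 -0.02] j [-0.54  0.44 -0.02  1.11  0.    2.  ]
toolx [ 0.56  -0.828 -0.001] y [-0.  0. -1.] z [ 0.828  0.56  -0.   ]
[346.3, 205.0] z 0.106 r 0.0172 yaw -56.3 area 41
[346.3, 205.0] z 0.117 r 0.0168 yaw -44.6 area 41
[346.3, 205.0] z 0.125 r 0.017 yaw -36.0 area 41
[322.2, 211.9] z 0.106 r 0.0051 yaw -137.4 area 36
[322.2, 211.9] z 0.117 r 0.0016 yaw -117.1 area 36
[322.2, 211.9] z 0.125 r 0.0015 yaw 0.0 area 36
[[335.0, 96.0], [408.0, 170.0], [361.0, 255.0], [266.0, 243.0], [242.0, 148.0]]
[359.9 253.9] [ 0.5091 -0.3067  0.0495] 0.0709 -118.0
[264.5 242.4] [ 0.4711 -0.231   0.0495] 0.0725 169.5
[406.6 169.4] [ 0.5925 -0.2941  0.0495] 0.0708 -44.9
[240.8 147.3] [ 0.5315 -0.1716  0.0495] 0.0734 98.5
[333.   95.5] [ 0.6066 -0.2106  0.0495] 0.0725 27.6
[([284, 155, 77, 84, 3840], [322.0, 194.4])]
```

Call:
play_rows(
  offset=[
    [0,-3,0],
    [0,-3,0],
    [0,-2,-2],
    [0,0,-3],
    [0,0,0],
    [0,0,0],
  ],
  twist=[0,0,0,0,0,0],
)

```text
time_s: 51.45
eef_pos: [0.5002, -0.2712, 0.2747]
tcp_rot: [-1.433, 0.763, -0.76]
ft_force: [0.6, -0.6, 0.2]
finger_gap: 0.0769
```

```bash
python3 - <<'E'
from seg import *
st();c=grab("wrist","w26");a=load("w25")
r=[x for x in comps(redm(c),10)];print(r)
for s,ce in r:
    for u in((346.3,205.0),(322.2,211.9)):
        p=tri([(a,*u),(c,*ce)]);e=np.hypot(*(np.array(proj(a,p))-u))
        if e<3: print(ce,u,p.round(4),"yaw",np.degrees(np.arctan2(p[1]+.2433,p[0]-.5422)).round(1),e.round(1))
t0,t1=load("top1"),grab("top","top9")
d=cv2.absdiff(t0["pixels"],t1["pixels"]).max(2); m=(d>45).astype(np.uint8); m[285:]=0
print([x for x in comps(m*255,15)])
E
```

```text
t 51.45 tcp [ 0.5002 -0.2712  0.2747] gap 0.0769 f [ 0.6 -0.6  0.2] tq [-0.03  0.    0.  ] j [-0.63  0.36  0.06  1.27  0.    1.92]
toolx [ 0.559 -0.829 -0.002] y [-0.001  0.001 -1.   ] z [ 0.829  0.559 -0.   ]
[([323, 115, 3, 9, 22], [323.9, 118.4]), ([338, 121, 11, 2, 22], [343.0, 121.5]), ([501, 161, 13, 13, 77], [505.9, 166.6])]
[323.9, 118.4] (322.2, 211.9) [ 0.5458 -0.2419  0.1326] yaw 21.1 0.0
[343.0, 121.5] (346.3, 205.0) [ 0.5514 -0.258   0.1043] yaw -58.0 0.1
[([354, 146, 152, 139, 11955], [436.5, 225.4]), ([505, 169, 11, 28, 137], [510.5, 181.4]), ([193, 215, 52, 53, 1051], [217.8, 240.5]), ([307, 247, 18, 18, 232], [315.6, 255.3])]
```

```bash
python3 -c "
from rig import bot
print(bot.job_done())"
```

```text
the job is handed in; nothing more can be done
None
```

The fixture is loaded, the spider is on with a foot over each housing, and the nut is down on the hub and tight. I handed the job in at about 51 s; no verdict is reported.

**What I did**
- **Housings:** nests 1 and 2 were the empty ones. I filled them with the two spares to the right of the fixture and pressed each down with 20–30 N.
- **Spider:** I set it over the stud and let it drop the last 5 mm or so onto the housings.
- **Nut:** I set it on the stud and turned it backward about 60°. When I let go it dropped from about 88 mm to 81 mm. I then ran it forward with one regrip until the torque reached 0.57 N m.

**Last checks**
- **Nut:** from two views its top face measured at about 104–106 mm, which puts the nut at about 70 mm, on the hub.
- **Spider:** all five foot bolts lie within about 1° of the nest directions, so it did not turn with the nut.
- **Bench:** comparing top views from before and after showed no change in the two unused spares or the caliper. The arm hid the area around the fixture and the oil bottle in that comparison.

**One disagreement:** the nut's red line ended about 84° clockwise of the thread start, against the roughly 60° the task text gives. I tightened past that point because the torque only rose later. The rubber feet compressing may explain it, but I did not confirm that.

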